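# Brush out the hardware pots over the dust grille

### The arm

A 6-joint arm with a two-finger parallel gripper is mounted at the origin on the work surface. World frame = base frame: x ahead of the robot, y to its left, z up, the work surface at z = 0. Lengths are in m, angles in degrees, forces in N, time in s.
With the tool pointing down it reaches from about 0.4 to 0.825 m from the base axis. Payload 7 kg.
Tool frame: the origin (TCP) lies midway between the tips of the shut fingers; the grasp point (between the pads) lies 19 mm behind it; z points along the fingers, y is the line along which they close (so a half turn about z gives the same grasp; the last joint's range is limited). The gripper opens to 88 mm and grips with 3 to 60 N. Pads are 19 mm wide; open, the fingers measure 130 mm over their backs; the gripper's body (78 mm by 193 mm) begins 47 mm behind the grasp point.
Start: joints at [88.299, 20.546, 0.682, 0, -70.136, -16.507], TCP at [0.211, 0.641, 0.227] pointing down, gripper open.
Joint ranges: [-176.03, 176.03], [-82.01, 121.73], [-58.28, 71.71], [-173.87, 95.51], [-174.79, -0.11], [-173.66, 173.66]. Speed limits (degrees/s): [136.94, 136.94, 172.46, 180, 180, 180].

### API

Orientations are given as [roll, pitch, yaw] about the fixed x, y, z axes, in that order (R = Rz(yaw) Ry(pitch) Rx(roll)).
In Python, from plant import get_state, optics, order gives the robot as it stands. The module is installed in compiled form; this text tells all that it offers.
- The arm moves only by the tool send_rows, never from a script. Its argument "moves" is a list of rows, each an object with "slide": the shift along the tool's x, y, z as a fraction of full scale, a list of three; "turn": the turn about the tool's z as a fraction of full scale; "gripper": the opening, from 0 (shut) to 1 (fully open). A call has exactly 5 rows; each row is the pose to reach, as a shift and turn from the pose commanded when the call began, along the tool's axes at that moment; what a row does not reach only later rows make up. Full scale, the value 1, is 150 mm for a shift and 90 degrees for a turn. A row lasts 1/12 s, in which the tool goes at most 41.7 mm and 7.16 degrees, less where a joint would pass 70% of its speed; a pose out of reach is approached as far as the arm can. A call with a number of a shift or a turn outside -1 to 1 is refused whole. A call with a gripper value outside its range is refused whole. The fingers move at their own pace and stop on an object; "newtons" is the grip in N (left out, the last holds). Time passes only in rows, so rows that repeat a pose let the fingers close, or fill a call up. It gives the time, the measured TCP pose, the force, the opening and the grip force at its end, in the units of the state.
- get_state(): the state, without advancing time (a new reading comes with each control period).
- optics.capture(name): name is "scene" or "top" or "wrist"; returns a dict with "img" (420x560x3 uint8, red, green, blue), "intrinsics" (3x3 intrinsics, pixels), "dist" ([k1, k2, p1, p2, k3] as OpenCV has them; the pictures are not rectified), "origin" and "attitude" of the camera in the world. Camera axes: x right, y down, z forward; pixel columns grow to the right and rows downward; lengths in m; the calibration is good to about 2 mm. A picture is of the moment at which its call begins. There is no depth.
- order.close_job(): hands the job in; it is judged then, once.
Trained networks look in the newest picture that a camera, given by its name, has taken for a name from the list of things; names that differ only in an ending like _2 or _b are one class to them, and where a whole thing is asked for, a point or a joint stands for the part that bears it (a point fixed in the world has none). Each returns a list of dicts, best first, with "p" (0 to 1); they miss things now and then, are a little off and sometimes report something else, mostly with a low value. They report only what shows in the picture. A call takes as long as a camera call. They do not tell look-alikes from the thing itself.
- optics.look_for(camera, name): "location" ([x, y, z] in m, in world coordinates, good to about 4 mm: the middle of the surface that is visible of it).
The state is a dict: "time_s": time; "joints": joint angles; "qd": joint speeds; "joint_torque": joint torques, N m; "tcp_pos": TCP position; "eef_rot": TCP orientation; "contact_force": force on the tool from outside, world axes, zero at the start; "moment": the same for the moment, N m; "gripper_width": finger opening in m; "gripper_force": force on a finger pad.
Only numpy, scipy, OpenCV 4.12 (cv2) and the standard library are available. Lean on these libraries where they do the work, as an engineer would, in place of code of your own. Each camera call takes 0.05 s, during which the arm holds its last target. There are 200 camera calls.

### The job

Stand all the open aluminium hardware pots (two or three) upright on the dust grille, set the dust gate lever half open (straight up), then take the long brush from its stand and brush the pots out one after the other from the shortest to the tallest, each with at least two full up-and-down strokes right to the bottom. Then put the brush back upright in its stand, bristles down, and shut the gate fully, leaving the pots standing on the grille; the gate must stay half open all the time the brush is out of its stand, and the white glue bottle must not be knocked over.

Things in the scene. Friction and masses are not known exactly. Their poses are not given: they have to be found in the camera images.
- pot_short: the short hardware pot: plain round open aluminium pot, outside diameter 66 mm, height 60 mm, straight wall 3.5 mm thick, floor 4 mm thick, 160 g or so. Origin: centre of the underside; z up through the mouth. The pots differ only in height (60, 80, 100 mm); one may be absent.
- pot_middle: the middle hardware pot: plain round open aluminium pot, outside diameter 66 mm, height 80 mm, straight wall 3.5 mm thick, floor 4 mm thick, 180 g or so. Origin: centre of the underside; z up through the mouth. The pots differ only in height (60, 80, 100 mm); one may be absent.
- pot_tall: the tall hardware pot: plain round open aluminium pot, outside diameter 66 mm, height 100 mm, straight wall 3.5 mm thick, floor 4 mm thick, 200 g or so. Origin: centre of the underside; z up through the mouth. The pots differ only in height (60, 80, 100 mm); one may be absent.
- grille: downdraft grille: flat dark steel plate with black slots across it, fixed to the bench, 200 mm (its x) by 300 mm (its y), 10 mm thick. Origin: centre of its underside; the top face is 10 mm up.
- brush: long round pot brush, 200 mm, standing bristles down in its stand: bristle head 47 mm across (stiff core 36 mm) over the lowest 75 mm, thin steel shaft, round wooden handle 24 mm in diameter from 135 to 200 mm up. Origin: centre of the flat bristle end (the lower tip); z runs up along the shaft to the handle. About 120 g.
- brush_grip (a point): point on the axis of the brush handle, 170 mm above the bristle end: a good place to grip from above
- stand: brush stand: grey plastic tube on a round foot 90 mm across, fixed; outside diameter 58 mm, bore 50 mm, rim 90 mm above the bench, inner floor 6 mm above the bench. Origin: centre of the underside.
- gate: dust gate: aluminium housing 130 mm long (its x), 75 mm wide, 62 mm high with a grey pipe stub to its -y side, fixed. Origin: centre of the underside. The lever swings in its x-z plane.
- gate_hinge (a point): pivot of the gate lever, 50 mm above the bench on the gate's origin; the hinge axis is the gate's y axis
- lever_grip (a point): centre of the black cross grip at the lever's end, 105 mm from the pivot: a cylinder 26 mm in diameter and 32 mm long along the gate's y axis; can be pinched from above across its ends
- gate_lever (a joint): angle of the gate lever, rad: 0 = gate fully shut, lever leaning 40 degrees towards the gate's -x (towards the robot); 0.7 = half open, lever straight up; 1.4 = fully open, leaning to +x. Stiff: stays where it is left.
- glue: white closed glue bottle, 60 mm across, 150 mm high, a bystander. Origin: centre of the underside.
Mind the look-alikes: they are no part of the job. What is shaped like the pot_short but pink or purple is not meant.

How it is judged:
By the outcome, as a careful person would: the job done as asked, in the order asked, and still so for the second after the job is handed in, with the robot touching nothing.
Of pot_short, pot_middle, pot_tall only 2 to 3 are there at a start; the rules pass over those that are not, and their reading is None.
At some moment in a run one of pot_short, pot_middle, pot_tall may be knocked a few centimetres aside while the robot is not near it.
It also fails if it takes over 210 s, if anything falls off the work surface, if the arm or the gripper's body presses on something with over 40 N, if the wrist force passes 120 N, or if a joint passes its speed limit or range.

## Working session

There is one attempt and no reset: what is moved stays moved. The work goes in short steps, Python scripts to look and compute and a tool call to move; the robot and the scene stay as the last step left them, time stands still between calls to the robot, and variables do not carry over. Pictures are saved under pics/ and viewed, at most 14 in all, crops included, and the job is handed in when it is done.

Besides the shell and the picture viewer there is one more tool, called after "Emit:" as name(argument=value, ...), one argument or row to a line, values as JSON. send_rows: Moves the arm, as the interface text tells. Shift numbers are shares of 150 mm and turn numbers shares of 90 degrees, none past 1 either way. Its arguments: {"type":"object","properties":{"moves":{"type":"array"},"newtons":{"type":"number"}},"required":["moves"]}

```bash
mkdir -p pics; cat > h.py <<'E'
import numpy as np,cv2,sys
from plant import get_state,optics,order
from scipy.spatial.transform import Rotation as R
def cap(n,f=None):
    c=optics.capture(n)
    if f: cv2.imwrite('pics/'+f,c['img'][...,::-1])
    return c
def st():
    s=get_state();print({k:np.round(s[k],4).tolist() for k in s if k not in('qd','joint_torque')});return s
def Rc(c):
    a=np.array(c['attitude'],float)
    return a if a.shape==(3,3) else R.from_euler('xyz',a,degrees=True).as_matrix()
def ray(c,u,v):
    p=cv2.undistortPoints(np.array([[[u,v]]],float),np.array(c['intrinsics']),np.array(c['dist']))[0,0]
    return np.array(c['origin']),Rc(c)@np.array([p[0],p[1],1])
def onz(c,u,v,z):
    o,d=ray(c,u,v);return o+d*(z-o[2])/d[2]
def proj(c,P):
    r=Rc(c).T;t=-r@np.array(c['origin'])
    return cv2.projectPoints(np.array(P,float).reshape(-1,1,3),cv2.Rodrigues(r)[0],t,np.array(c['intrinsics']),np.array(c['dist']))[0][:,0]
E
python3 - <<'E'
from h import *
for n in('scene','top','wrist'):
    c=cap(n,n+'0.png');print(n,c['origin'],c['attitude'])
    for k in('pot_short','pot_middle','pot_tall','grille','brush','stand','gate','lever_grip','glue'):
        print(k,[(np.round(d['location'],3).tolist(),round(d['p'],2)) for d in optics.look_for(n,k)][:4])
st()
E
```

```text
scene [0.89643224 0.63753456 0.88113195] [-1.36081982e+02 -8.17829867e-03  1.46770782e+02]
pot_short [([0.419, 0.423, 0.034], 0.96), ([0.532, 0.401, 0.029], 0.89), ([0.539, 0.52, 0.027], 0.61), ([0.641, 0.409, 0.026], 0.61)]
pot_middle []
pot_tall [([0.49, -0.257, 0.05], 0.7), ([0.615, 0.263, 0.062], 0.58)]
grille [([0.539, -0.021, 0.012], 0.74), ([0.438, -0.265, 0.129], 0.61)]
brush [([0.638, -0.254, 0.155], 0.77)]
stand [([0.648, -0.241, 0.04], 0.9), ([0.436, -0.268, 0.127], 0.35)]
gate [([0.492, -0.262, 0.048], 0.86), ([0.637, -0.259, 0.154], 0.39)]
lever_grip [([0.437, -0.268, 0.128], 0.72), ([0.634, -0.262, 0.155], 0.33)]
glue [([0.551, -0.414, 0.079], 0.82)]
top [0.39292329 0.03916531 1.5385632 ] [-174.79543056   -0.67484176  -90.44953187]
pot_short [([0.546, 0.518, 0.02], 0.93), ([0.428, 0.431, 0.012], 0.77), ([0.641, 0.416, 0.015], 0.75), ([0.532, 0.409, 0.012], 0.67)]
pot_middle []
pot_tall [([0.614, 0.265, 0.038], 0.75)]
grille [([0.531, -0.04, 0.01], 0.81)]
brush [([0.63, -0.257, 0.082], 0.87)]
stand [([0.622, -0.248, 0.006], 0.64), ([0.614, 0.266, 0.036], 0.64)]
gate [([0.482, -0.279, 0.053], 0.93)]
lever_grip [([0.432, -0.271, 0.137], 0.64), ([0.532, -0.041, 0.014], 0.25)]
glue [([0.542, -0.425, 0.097], 0.84), ([0.432, -0.273, 0.138], 0.48)]
wrist [0.28592702 0.61735303 0.38518434] [ 1.63086225e+02  6.30406098e-02 -1.08185918e+02]
pot_short []
pot_middle []
pot_tall []
grille []
brush []
stand []
gate []
lever_grip []
glue []
{'time_s': 1.5, 'joints': [88.2962, 20.5449, 0.6805, -0.0004, -70.1353, -16.5085], 'tcp_pos': [0.211, 0.6412, 0.2266], 'eef_rot': [-179.9998, 0.0004, -18.2124], 'contact_force': [0.5545, -0.1246, -0.5219], 'moment': [-0.0338, -0.0165, -0.0782], 'gripper_force': 0.0, 'gripper_width': 0.0878}
```

View pics/scene0.png

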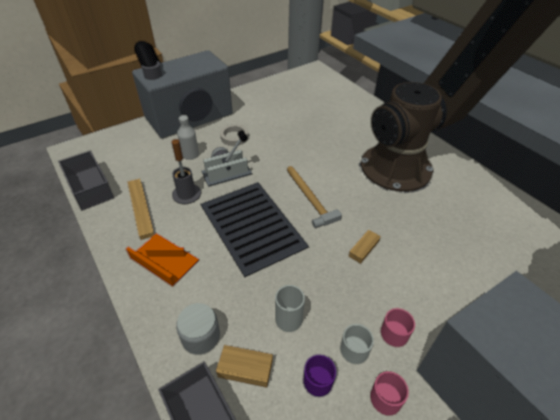

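View pics/top0.png

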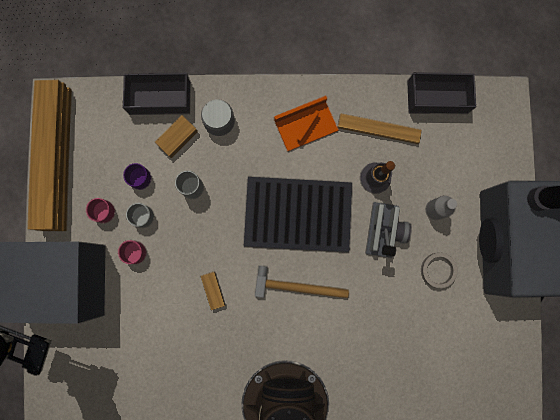

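The scene image shows two upright grey pots: a taller one at (289,308) and a short one at (357,344). In the top image they are at (188,183) and (139,215). The pink and purple cups are decoys and the white disc is closed. The gate lever leans towards the robot, and the brush stands at top (378,175). I'll raise the arm clear of the grey box and look from above the pots.

Emit:
send_rows(
  moves=[
    {"slide":[0,0,-0.25],"turn":0,"gripper":1},
    {"slide":[0,0,-0.5],"turn":-0.07,"gripper":1},
    {"slide":[0,0,-0.75],"turn":-0.14,"gripper":1},
    {"slide":[0,0,-1],"turn":-0.2024,"gripper":1},
    {"slide":[0,0,-1],"turn":-0.2024,"gripper":1},
  ],
)

```text
time_s: 1.92
tcp_pos: [0.2123, 0.643, 0.3861]
eef_rot: [-179.3, -0.2, 0.4]
contact_force: [-0.4, -1.1, 1.4]
gripper_width: 0.0876
gripper_force: 0.0
```

Emit:
send_rows(
  moves=[
    {"slide":[0,0.25,0],"turn":0,"gripper":1},
    {"slide":[0,0.5,0],"turn":0,"gripper":1},
    {"slide":[0,0.75,0],"turn":0,"gripper":1},
    {"slide":[0,1,0],"turn":0,"gripper":1},
    {"slide":[0,1,0],"turn":0,"gripper":1},
  ],
)

```text
time_s: 2.33
tcp_pos: [0.2111, 0.4859, 0.3787]
eef_rot: [-179.8, 0.0, -0.0]
contact_force: [-0.3, -0.4, 0.4]
gripper_width: 0.0874
gripper_force: 0.0
```

Emit:
send_rows(
  moves=[
    {"slide":[0.2,0.2,0],"turn":0,"gripper":1},
    {"slide":[0.4,0.4,0],"turn":0,"gripper":1},
    {"slide":[0.6,0.6,0],"turn":0,"gripper":1},
    {"slide":[0.8,0.8,0],"turn":0,"gripper":1},
    {"slide":[1,1,0],"turn":0,"gripper":1},
  ],
)

```text
time_s: 2.75
tcp_pos: [0.3591, 0.3423, 0.377]
eef_rot: [-179.9, -0.0, 0.0]
contact_force: [0.7, 1.1, -0.5]
gripper_width: 0.0876
gripper_force: 0.0
```

Emit:
send_rows(
  moves=[
    {"slide":[0.2,0,0],"turn":0,"gripper":1},
    {"slide":[0.4,0,0],"turn":0,"gripper":1},
    {"slide":[0.6,0,0],"turn":0,"gripper":1},
    {"slide":[0.6,0,0],"turn":0,"gripper":1},
    {"slide":[0.6,0,0],"turn":0,"gripper":1},
  ],
)

```text
time_s: 3.17
tcp_pos: [0.4494, 0.3435, 0.3755]
eef_rot: [179.9, 0.1, -0.1]
contact_force: [-0.1, -0.5, 0.5]
gripper_width: 0.0878
gripper_force: 0.0
```

```bash
python3 - <<'E'
from h import *
st()
c=cap('wrist','w1.png');print(c['origin'])
for k in('pot_short','pot_middle','pot_tall'):
    print(k,[(np.round(d['location'],3).tolist(),round(d['p'],2)) for d in optics.look_for('wrist',k)][:4])
E
```

```text
{'time_s': 3.1667, 'joints': [57.2018, 6.7972, 1.5246, -0.0067, -84.8306, 32.6537], 'tcp_pos': [0.4494, 0.3435, 0.3755], 'eef_rot': [179.9168, 0.0613, -0.1452], 'contact_force': [-0.1462, -0.4697, 0.4624], 'moment': [-0.0405, 0.082, 0.0219], 'gripper_force': 0.0, 'gripper_width': 0.0878}
[0.52856251 0.344318   0.53401186]
pot_short [([0.548, 0.527, 0.023], 0.89), ([0.529, 0.405, 0.007], 0.68), ([0.648, 0.419, 0.016], 0.68), ([0.422, 0.425, 0.015], 0.59)]
pot_middle []
pot_tall [([0.618, 0.256, 0.049], 0.69)]
```

View pics/w1.png

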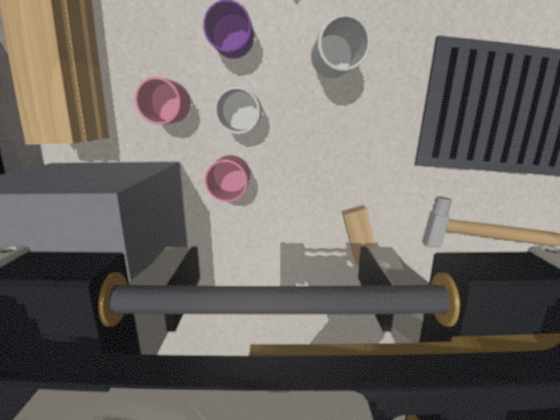

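The wrist picture shows the taller grey pot at (343,44) and the short grey pot at (238,110). Pink and purple cups stand around the short one. I'll fit the rims in all three views.

```bash
cat >> h.py <<'E'
from scipy.ndimage import map_coordinates
TH=np.linspace(0,2*np.pi,72,endpoint=False)
def gm(c):
    g=cv2.GaussianBlur(cv2.cvtColor(c['img'],cv2.COLOR_RGB2GRAY),(0,0),1.2).astype(float)
    m=np.hypot(cv2.Sobel(g,6,1,0),cv2.Sobel(g,6,0,1));return np.minimum(m,120)
def ring(x,y,z,r=.033): return np.c_[x+r*np.cos(TH),y+r*np.sin(TH),0*TH+z]
def fit(cams,x0,y0,circ,h0=None,span=.02):
    # circ: list of radii at height h ; search x,y,(h)
    G=[gm(c) for c in cams]
    from scipy.optimize import differential_evolution as de
    def cost(p):
        h=p[2] if h0 is None else h0
        s=0
        for c,g in zip(cams,G):
            for r in circ:
                q=proj(c,ring(p[0],p[1],h,r));s+=map_coordinates(g,[q[:,1],q[:,0]],order=1).mean()
        return -s/len(cams)
    b=[(x0-span,x0+span),(y0-span,y0+span)]+([(.02,.12)] if h0 is None else [])
    r=de(cost,b,seed=0,maxiter=60,popsize=12);return np.round(r.x,4),round(-r.fun,1)
E
python3 - <<'E'
from h import *
C=[cap(n) for n in('scene','top','wrist')]
for x,y in((.615,.262),(.53,.406)):
    print(fit(C,x,y,[.033,.0295]))
    for h in(.06,.08,.1): print(h,fit(C,x,y,[.033,.0295],h))
    for c in C: print(fit([c],x,y,[.033,.0295],.06 if y>.3 else .1))
E
```

```text
(array([0.6126, 0.2605, 0.0931]), np.float64(177.1))
0.06 (array([0.6193, 0.262 ]), np.float64(126.2))
0.08 (array([0.616 , 0.2591]), np.float64(157.6))
0.1 (array([0.6113, 0.2611]), np.float64(166.5))
(array([0.6126, 0.2636]), np.float64(157.8))
(array([0.6124, 0.2585]), np.float64(211.8))
(array([0.6116, 0.2644]), np.float64(164.8))
(array([0.5306, 0.4029, 0.0543]), np.float64(172.9))
0.06 (array([0.5317, 0.402 ]), np.float64(165.9))
0.08 (array([0.529, 0.399]), np.float64(124.7))
0.1 (array([0.5283, 0.3939]), np.float64(110.0))
(array([0.5333, 0.404 ]), np.float64(177.7))
(array([0.5303, 0.4018]), np.float64(171.5))
(array([0.5303, 0.4018]), np.float64(165.0))
```

Emit:
send_rows(
  moves=[
    {"slide":[0.2,-0.15,0],"turn":0,"gripper":1},
    {"slide":[0.4,-0.3,0.2],"turn":0,"gripper":1},
    {"slide":[0.533,-0.407,0.4],"turn":0,"gripper":1},
    {"slide":[0.533,-0.407,0.6],"turn":0,"gripper":1},
    {"slide":[0.533,-0.407,0.8],"turn":0,"gripper":1},
  ],
)

```text
time_s: 3.93
tcp_pos: [0.5284, 0.4058, 0.2535]
eef_rot: [179.9, 0.1, 0.0]
contact_force: [-0.7, -0.2, -0.1]
gripper_width: 0.0875
gripper_force: 0.0
```

Emit:
send_rows(
  moves=[
    {"slide":[0,0,0.2],"turn":0,"gripper":1},
    {"slide":[0,0,0.4],"turn":0,"gripper":1},
    {"slide":[0,0,0.6],"turn":0,"gripper":1},
    {"slide":[0,0,0.6],"turn":0,"gripper":1},
    {"slide":[0,0,0.6],"turn":0,"gripper":1},
  ],
)

```text
time_s: 4.35
tcp_pos: [0.5275, 0.4046, 0.1659]
eef_rot: [179.9, 0.1, 0.1]
contact_force: [-0.3, -0.6, 1.1]
gripper_width: 0.0881
gripper_force: 0.0
```

```bash
python3 - <<'E'
from h import *
C=[cap(n) for n in('scene','top')];w=cap('wrist','w2.png')
for i in range(1): st()
print(fit(C+[w],.531,.402,[.033,.0295],.06),fit([w],.531,.402,[.033,.0295],.06))
for u,v in((250,178),(352,182),(348,252),(245,247)): print(onz(C[1],u,v,.01).round(3))
E
```

```text
{'time_s': 4.5, 'joints': [54.245, 21.8466, -5.0681, 0.0481, -62.8597, 35.7808], 'tcp_pos': [0.5292, 0.4062, 0.1694], 'eef_rot': [-179.8422, -0.1667, 0.0474], 'contact_force': [0.7738, -0.2774, 0.1205], 'moment': [-0.0554, 0.0118, -0.0039], 'gripper_force': 0.0, 'gripper_width': 0.0877}
(array([0.5315, 0.4043]), np.float64(161.7)) (array([0.5313, 0.4043]), np.float64(168.3))
[0.639 0.094 0.01 ]
[ 0.626 -0.197  0.01 ]
[ 0.426 -0.182  0.01 ]
[0.443 0.108 0.01 ]
```

View pics/w2.png

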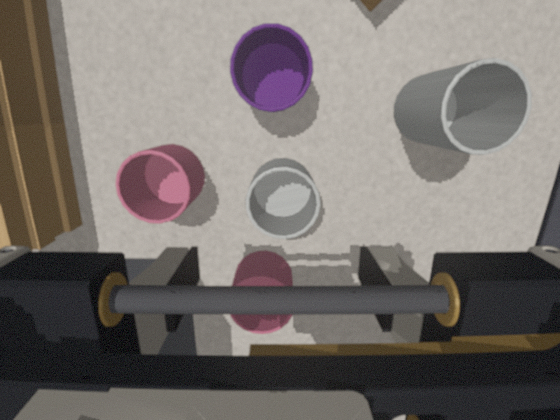

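The short pot's rim at (284,203) is centred between the fingers. I'll go down and grip it.

Emit:
send_rows(
  moves=[
    {"slide":[0,-0.01,0.2],"turn":0,"gripper":1},
    {"slide":[0,-0.01,0.4],"turn":0,"gripper":1},
    {"slide":[0,-0.01,0.6],"turn":0,"gripper":1},
    {"slide":[0,-0.01,0.8],"turn":0,"gripper":1},
    {"slide":[0,-0.01,0.98],"turn":0,"gripper":1},
  ],
)

```text
time_s: 4.92
tcp_pos: [0.5291, 0.4076, 0.0206]
eef_rot: [-179.8, -0.1, 0.0]
contact_force: [-0.3, -0.3, -0.7]
gripper_width: 0.0876
gripper_force: 0.0
```

Emit:
send_rows(
  moves=[
    {"slide":[0,0,0],"turn":0,"gripper":1},
    {"slide":[0,0,0],"turn":0,"gripper":0.6},
    {"slide":[0,0,0],"turn":0,"gripper":0.6},
    {"slide":[0,0,0],"turn":0,"gripper":0.6},
    {"slide":[0,0,0],"turn":0,"gripper":0.6},
  ],
  newtons=25,
)

```text
time_s: 5.33
tcp_pos: [0.5292, 0.4073, 0.0222]
eef_rot: [-179.9, -0.1, 0.0]
contact_force: [-0.1, -1.6, 2.2]
gripper_width: 0.0665
gripper_force: 0.9
```

Emit:
send_rows(
  moves=[
    {"slide":[0,0,0],"turn":0,"gripper":0.6},
    {"slide":[0,0,0],"turn":0,"gripper":0.6},
    {"slide":[0,0,0],"turn":0,"gripper":0.6},
    {"slide":[0,0,0],"turn":0,"gripper":0.6},
    {"slide":[0,0,0],"turn":0,"gripper":0.6},
  ],
)

```text
time_s: 5.75
tcp_pos: [0.5292, 0.4072, 0.0221]
eef_rot: [-179.9, -0.1, 0.0]
contact_force: [-0.6, -2.3, 7.1]
gripper_width: 0.065
gripper_force: 25.0
```

Emit:
send_rows(
  moves=[
    {"slide":[0,0,-0.15],"turn":0,"gripper":0.6},
    {"slide":[0,0,-0.35],"turn":0,"gripper":0.6},
    {"slide":[0,0,-0.6],"turn":0,"gripper":0.6},
    {"slide":[0,0,-0.85],"turn":0,"gripper":0.6},
    {"slide":[0,0,-1],"turn":0,"gripper":0.6},
  ],
)

```text
time_s: 6.17
tcp_pos: [0.5294, 0.4075, 0.1752]
eef_rot: [-179.8, -0.2, 0.0]
contact_force: [1.2, 0.3, -1.1]
gripper_width: 0.0653
gripper_force: 25.0
```

Emit:
send_rows(
  moves=[
    {"slide":[0,0.15,0],"turn":0,"gripper":0.6},
    {"slide":[0,0.35,0],"turn":0,"gripper":0.6},
    {"slide":[0,0.6,0],"turn":0,"gripper":0.6},
    {"slide":[0,0.8,0],"turn":0,"gripper":0.6},
    {"slide":[0,1,0],"turn":0,"gripper":0.6},
  ],
)

```text
time_s: 6.58
tcp_pos: [0.5279, 0.2551, 0.1706]
eef_rot: [-179.9, -0.1, 0.0]
contact_force: [0.0, -0.2, -1.2]
gripper_width: 0.0652
gripper_force: 25.0
```

Emit:
send_rows(
  moves=[
    {"slide":[0,0.2,0],"turn":0,"gripper":0.6},
    {"slide":[0,0.4,0],"turn":0,"gripper":0.6},
    {"slide":[0,0.6,0],"turn":0,"gripper":0.6},
    {"slide":[0,0.8,0],"turn":0,"gripper":0.6},
    {"slide":[0,1,0],"turn":0,"gripper":0.6},
  ],
)

```text
time_s: 7.0
tcp_pos: [0.5281, 0.1052, 0.1706]
eef_rot: [-179.9, -0.1, 0.0]
contact_force: [1.3, 0.5, -0.6]
gripper_width: 0.0654
gripper_force: 25.0
```

Emit:
send_rows(
  moves=[
    {"slide":[0,0.2,0],"turn":0,"gripper":0.6},
    {"slide":[0,0.4,0],"turn":0,"gripper":0.6},
    {"slide":[0,0.6,0],"turn":0,"gripper":0.6},
    {"slide":[0,0.8,0],"turn":0,"gripper":0.6},
    {"slide":[0,1,0],"turn":0,"gripper":0.6},
  ],
)

```text
time_s: 7.42
tcp_pos: [0.5282, -0.0448, 0.1706]
eef_rot: [-180.0, -0.1, 0.0]
contact_force: [0.4, 0.9, -1.7]
gripper_width: 0.0656
gripper_force: 25.0
```

Emit:
send_rows(
  moves=[
    {"slide":[0.005,0.2,0],"turn":0,"gripper":0.6},
    {"slide":[0.01,0.4,0],"turn":0,"gripper":0.6},
    {"slide":[0.01,0.53,0],"turn":0,"gripper":0.6},
    {"slide":[0.01,0.53,0.2],"turn":0,"gripper":0.6},
    {"slide":[0.01,0.53,0.4],"turn":0,"gripper":0.6},
  ],
)

```text
time_s: 7.83
tcp_pos: [0.5315, -0.1242, 0.1115]
eef_rot: [-180.0, -0.4, -0.1]
contact_force: [0.5, 0.7, -3.2]
gripper_width: 0.065
gripper_force: 25.0
```

```bash
python3 - <<'E'
from h import *
cap('scene','s3.png');st()
E
```

```text
{'time_s': 7.8833, 'joints': [7.4786, 14.7299, -25.2552, -0.1554, -50.2564, 82.4369], 'tcp_pos': [0.5268, -0.1235, 0.1043], 'eef_rot': [-179.9137, 0.2551, -0.184], 'contact_force': [-4.4193, 0.053, -7.0727], 'moment': [0.0597, 0.7406, 0.0519], 'gripper_force': 24.9973, 'gripper_width': 0.0651}
```

View pics/s3.png

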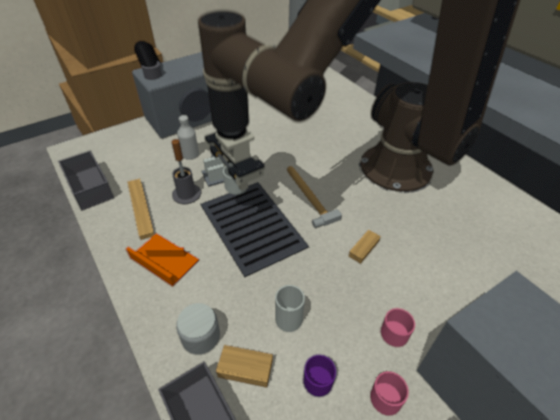

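The pot is held above the right end of the grille, near (235,185), and the tall pot hasn't moved. I'll lower and release.

Emit:
send_rows(
  moves=[
    {"slide":[0,0,0.15],"turn":0,"gripper":0.6},
    {"slide":[0,0,0.3],"turn":0,"gripper":0.6},
    {"slide":[0,0,0.42],"turn":0,"gripper":0.6},
    {"slide":[0,0,0.49],"turn":0,"gripper":0.6},
    {"slide":[0,0,0.525],"turn":0,"gripper":0.6},
  ],
)

```text
time_s: 8.3
tcp_pos: [0.5294, -0.1229, 0.0312]
eef_rot: [180.0, 0.1, 0.0]
contact_force: [-13.2, 7.6, 36.7]
gripper_width: 0.0651
gripper_force: 25.0
```

Emit:
send_rows(
  moves=[
    {"slide":[0,0,0],"turn":0,"gripper":0.6},
    {"slide":[0,0,0],"turn":0,"gripper":0.6},
    {"slide":[0,0,0],"turn":0,"gripper":1},
    {"slide":[0,0,0],"turn":0,"gripper":1},
    {"slide":[0,0,0],"turn":0,"gripper":1},
  ],
)

```text
time_s: 8.72
tcp_pos: [0.5304, -0.123, 0.0316]
eef_rot: [-180.0, -0.1, 0.0]
contact_force: [-0.2, -0.3, 0.1]
gripper_width: 0.0799
gripper_force: 0.0
```

Emit:
send_rows(
  moves=[
    {"slide":[0,0,0],"turn":0,"gripper":1},
    {"slide":[0,0,-0.2],"turn":0,"gripper":1},
    {"slide":[0,0,-0.5],"turn":0,"gripper":1},
    {"slide":[0,0,-0.75],"turn":0,"gripper":1},
    {"slide":[0,0,-1],"turn":0,"gripper":1},
  ],
)

```text
time_s: 9.13
tcp_pos: [0.5297, -0.1232, 0.1833]
eef_rot: [180.0, -0.0, 0.0]
contact_force: [0.8, 0.3, -1.1]
gripper_width: 0.0878
gripper_force: 0.0
```

Emit:
send_rows(
  moves=[
    {"slide":[0,-0.2,0],"turn":0,"gripper":1},
    {"slide":[0,-0.4,0],"turn":0,"gripper":1},
    {"slide":[0,-0.6,0],"turn":0,"gripper":1},
    {"slide":[0,-0.8,0],"turn":0,"gripper":1},
    {"slide":[0,-1,0],"turn":0,"gripper":1},
  ],
)

```text
time_s: 9.55
tcp_pos: [0.5296, 0.0282, 0.1813]
eef_rot: [-180.0, -0.0, -0.0]
contact_force: [0.9, -0.2, -0.2]
gripper_width: 0.0877
gripper_force: 0.0
```

Emit:
send_rows(
  moves=[
    {"slide":[0.1,-0.2,0],"turn":0,"gripper":1},
    {"slide":[0.2,-0.4,0],"turn":0,"gripper":1},
    {"slide":[0.3,-0.6,0],"turn":0,"gripper":1},
    {"slide":[0.4,-0.8,0],"turn":0,"gripper":1},
    {"slide":[0.5,-1,0],"turn":0,"gripper":1},
  ],
)

```text
time_s: 9.97
tcp_pos: [0.6052, 0.1786, 0.1811]
eef_rot: [-180.0, -0.0, 0.0]
contact_force: [-0.5, 0.4, 0.0]
gripper_width: 0.0877
gripper_force: 0.0
```

```bash
python3 - <<'E'
from h import *
C=[cap(n) for n in('scene','top')];w=cap('wrist','w4.png');st()
print(fit(C,.533,-.125,[.033,.0295],.07),fit(C+[w],.612,.261,[.033,.0295]),fit([w],.612,.261,[.033,.0295],.1))
E
```

```text
{'time_s': 10.1167, 'joints': [34.1605, 18.3353, -8.8521, -0.0001, -62.8626, 55.9699], 'tcp_pos': [0.6053, 0.1789, 0.18], 'eef_rot': [179.9721, 0.0415, 0.1304], 'contact_force': [-0.7324, -0.446, 0.2642], 'moment': [-0.1224, 0.0295, 0.0259], 'gripper_force': 0.0, 'gripper_width': 0.0877}
(array([ 0.5368, -0.1234]), np.float64(178.0)) (array([0.6114, 0.2622, 0.0959]), np.float64(147.9)) (array([0.6127, 0.2619]), np.float64(171.6))
```

View pics/w4.png

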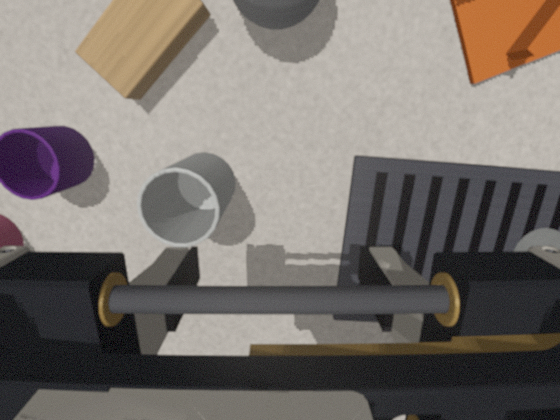

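The tall pot's rim is at (180,206), at about (0.612, 0.262) by the fit. The short pot stands on the grille.

Emit:
send_rows(
  moves=[
    {"slide":[0.02,-0.2,0],"turn":0,"gripper":1},
    {"slide":[0.04,-0.4,0],"turn":0,"gripper":1},
    {"slide":[0.04,-0.555,0],"turn":0,"gripper":1},
    {"slide":[0.04,-0.555,0.05],"turn":0,"gripper":1},
    {"slide":[0.04,-0.555,0.25],"turn":0,"gripper":1},
  ],
)

```text
time_s: 10.53
tcp_pos: [0.6131, 0.2622, 0.1478]
eef_rot: [-179.8, -0.4, 0.1]
contact_force: [1.1, -0.4, -0.1]
gripper_width: 0.0874
gripper_force: 0.0
```

Emit:
send_rows(
  moves=[
    {"slide":[0,0,0.2],"turn":0,"gripper":1},
    {"slide":[0,0,0.4],"turn":0,"gripper":1},
    {"slide":[0,0,0.59],"turn":0,"gripper":1},
    {"slide":[0,0,0.59],"turn":0,"gripper":0.6},
    {"slide":[0,0,0.59],"turn":0,"gripper":0.6},
  ],
  newtons=25,
)

```text
time_s: 10.95
tcp_pos: [0.6099, 0.2587, 0.0539]
eef_rot: [179.9, 0.1, -0.0]
contact_force: [0.1, 0.0, 1.6]
gripper_width: 0.0794
gripper_force: 0.0
```

Emit:
send_rows(
  moves=[
    {"slide":[0,0,0],"turn":0,"gripper":0.6},
    {"slide":[0,0,0],"turn":0,"gripper":0.6},
    {"slide":[0,0,0],"turn":0,"gripper":0.6},
    {"slide":[0,0,0],"turn":0,"gripper":0.6},
    {"slide":[0,0,0],"turn":0,"gripper":0.6},
  ],
)

```text
time_s: 11.37
tcp_pos: [0.612, 0.2608, 0.0573]
eef_rot: [-179.9, -0.2, 0.0]
contact_force: [-0.8, -1.7, 7.2]
gripper_width: 0.0649
gripper_force: 25.0
```

Emit:
send_rows(
  moves=[
    {"slide":[0,0,-0.1],"turn":0,"gripper":0.6},
    {"slide":[0,0,-0.3],"turn":0,"gripper":0.6},
    {"slide":[0,0,-0.5],"turn":0,"gripper":0.6},
    {"slide":[0,0,-0.7],"turn":0,"gripper":0.6},
    {"slide":[0,0,-0.7],"turn":0,"gripper":0.6},
  ],
)

```text
time_s: 11.78
tcp_pos: [0.6139, 0.2619, 0.1678]
eef_rot: [-179.7, -0.5, 0.1]
contact_force: [1.0, 0.4, -0.6]
gripper_width: 0.0653
gripper_force: 25.0
```

Emit:
send_rows(
  moves=[
    {"slide":[-0.05,0.15,0],"turn":0,"gripper":0.6},
    {"slide":[-0.1,0.35,0],"turn":0,"gripper":0.6},
    {"slide":[-0.15,0.55,0],"turn":0,"gripper":0.6},
    {"slide":[-0.2,0.75,0],"turn":0,"gripper":0.6},
    {"slide":[-0.25,0.95,0],"turn":0,"gripper":0.6},
  ],
)

```text
time_s: 12.2
tcp_pos: [0.5725, 0.1166, 0.1602]
eef_rot: [-180.0, -0.0, 0.0]
contact_force: [0.5, -0.8, -0.9]
gripper_width: 0.0654
gripper_force: 25.0
```

Emit:
send_rows(
  moves=[
    {"slide":[-0.1,0.2,0],"turn":0,"gripper":0.6},
    {"slide":[-0.2,0.4,0],"turn":0,"gripper":0.6},
    {"slide":[-0.257,0.557,0],"turn":0,"gripper":0.6},
    {"slide":[-0.257,0.557,0],"turn":0,"gripper":0.6},
    {"slide":[-0.257,0.557,0],"turn":0,"gripper":0.6},
  ],
)

```text
time_s: 12.62
tcp_pos: [0.5343, 0.0331, 0.1606]
eef_rot: [-180.0, -0.1, -0.1]
contact_force: [0.8, 0.7, -1.8]
gripper_width: 0.065
gripper_force: 25.0
```

Emit:
send_rows(
  moves=[
    {"slide":[0,0,0.15],"turn":0,"gripper":0.6},
    {"slide":[0,0,0.35],"turn":0,"gripper":0.6},
    {"slide":[0,0,0.5],"turn":0,"gripper":0.6},
    {"slide":[0,0,0.58],"turn":0,"gripper":0.6},
    {"slide":[0,0,0.61],"turn":0,"gripper":0.6},
  ],
)

```text
time_s: 13.03
tcp_pos: [0.5338, 0.0343, 0.0672]
eef_rot: [179.9, 0.2, 0.1]
contact_force: [-14.3, 0.9, 37.8]
gripper_width: 0.0649
gripper_force: 25.0
```

Emit:
send_rows(
  moves=[
    {"slide":[0,0,0.002],"turn":0,"gripper":0.6},
    {"slide":[0,0,0.004],"turn":0,"gripper":0.6},
    {"slide":[0,0,0.006],"turn":0,"gripper":0.6},
    {"slide":[0,0,0.008],"turn":0,"gripper":0.6},
    {"slide":[0,0,0.008],"turn":0,"gripper":0.6},
  ],
)

```text
time_s: 13.45
tcp_pos: [0.535, 0.0344, 0.0674]
eef_rot: [-180.0, -0.0, 0.0]
contact_force: [0.4, -0.4, -2.2]
gripper_width: 0.0648
gripper_force: 25.0
```

```bash
python3 - <<'E'
from h import *
st()
E
```

```text
{'time_s': 13.45, 'joints': [24.6443, 16.8104, -28.4384, -0.0039, -44.7092, 65.3728], 'tcp_pos': [0.535, 0.0344, 0.0674], 'eef_rot': [-179.98, -0.0371, 0.0143], 'contact_force': [0.3944, -0.4257, -2.2422], 'moment': [-0.0076, 0.0105, 0.0206], 'gripper_force': 24.9971, 'gripper_width': 0.0648}
```

Emit:
send_rows(
  moves=[
    {"slide":[0,0,0.002],"turn":0,"gripper":0.6},
    {"slide":[0,0,0.004],"turn":0,"gripper":0.6},
    {"slide":[0,0,0.006],"turn":0,"gripper":0.6},
    {"slide":[0,0,0.008],"turn":0,"gripper":0.6},
    {"slide":[0,0,0.008],"turn":0,"gripper":0.6},
  ],
)

```text
time_s: 13.87
tcp_pos: [0.5351, 0.0344, 0.0672]
eef_rot: [-180.0, -0.1, 0.0]
contact_force: [-5.1, 0.9, 9.5]
gripper_width: 0.0652
gripper_force: 25.0
```

Emit:
send_rows(
  moves=[
    {"slide":[0,0,0],"turn":0,"gripper":0.8},
    {"slide":[0,0,0],"turn":0,"gripper":1},
    {"slide":[0,0,0],"turn":0,"gripper":1},
    {"slide":[0,0,0],"turn":0,"gripper":1},
    {"slide":[0,0,0],"turn":0,"gripper":1},
  ],
)

```text
time_s: 14.28
tcp_pos: [0.5347, 0.0341, 0.0658]
eef_rot: [180.0, 0.0, 0.0]
contact_force: [-0.2, -0.0, 1.0]
gripper_width: 0.0866
gripper_force: 0.0
```

Emit:
send_rows(
  moves=[
    {"slide":[0,0,-0.1],"turn":0,"gripper":1},
    {"slide":[0,0,-0.3],"turn":0,"gripper":1},
    {"slide":[0,0,-0.55],"turn":0,"gripper":1},
    {"slide":[0,0,-0.8],"turn":0,"gripper":1},
    {"slide":[0,0,-1],"turn":0,"gripper":1},
  ],
)

```text
time_s: 14.7
tcp_pos: [0.5351, 0.034, 0.2187]
eef_rot: [-180.0, -0.1, 0.0]
contact_force: [0.7, 0.4, -1.3]
gripper_width: 0.0876
gripper_force: 0.0
```

Emit:
send_rows(
  moves=[
    {"slide":[-0.1,0.2,-0.2],"turn":0,"gripper":1},
    {"slide":[-0.2,0.4,-0.4],"turn":0,"gripper":1},
    {"slide":[-0.3,0.6,-0.6],"turn":0,"gripper":1},
    {"slide":[-0.4,0.8,-0.6],"turn":0,"gripper":1},
    {"slide":[-0.6,1,-0.6],"turn":0,"gripper":1},
  ],
)

```text
time_s: 15.12
tcp_pos: [0.4465, -0.1168, 0.3083]
eef_rot: [180.0, -0.2, 0.1]
contact_force: [1.3, -1.4, -0.9]
gripper_width: 0.0876
gripper_force: 0.0
```

```bash
python3 - <<'E'
from h import *
C=[cap(n,n+'5.png') for n in('scene','top','wrist')];st()
print(fit(C[:2],.533,-.125,[.033,.0295],.07),fit(C[:2],.535,.035,[.033,.0295],.11))
for n in('scene','top','wrist'):
  for k in('brush','brush_grip','stand','gate','lever_grip'):
    print(n,k,[(np.round(d['location'],3).tolist(),round(d['p'],2)) for d in optics.look_for(n,k)][:2])
E
```

```text
{'time_s': 15.2667, 'joints': [9.9351, -3.1419, -17.475, -0.0064, -75.5636, 79.9016], 'tcp_pos': [0.4437, -0.117, 0.3067], 'eef_rot': [-179.9758, -0.1006, -0.1648], 'contact_force': [-0.3381, -0.0187, -0.0417], 'moment': [-0.0303, -0.0818, -0.0197], 'gripper_force': 0.0, 'gripper_width': 0.0875}
(array([ 0.5377, -0.121 ]), np.float64(129.7)) (array([0.5379, 0.0288]), np.float64(150.5))
scene brush [([0.635, -0.257, 0.158], 0.54)]
scene brush_grip [([0.636, -0.258, 0.156], 0.84)]
scene stand [([0.649, -0.24, 0.038], 0.77)]
scene gate [([0.49, -0.259, 0.047], 0.86)]
scene lever_grip [([0.44, -0.271, 0.126], 0.53)]
top brush [([0.631, -0.256, 0.083], 0.83)]
top brush_grip [([0.631, -0.259, 0.083], 0.55)]
top stand [([0.621, -0.249, 0.006], 0.74)]
top gate [([0.54, -0.426, 0.103], 0.45)]
top lever_grip []
wrist brush [([0.633, -0.265, 0.08], 0.76)]
wrist brush_grip [([0.629, -0.264, 0.08], 0.88)]
wrist stand [([0.616, -0.248, 0.017], 0.93), ([0.533, -0.123, 0.017], 0.72)]
wrist gate [([0.489, -0.278, 0.057], 0.55)]
wrist lever_grip [([0.434, -0.274, 0.136], 0.58), ([0.546, -0.416, 0.077], 0.24)]
```

View pics/wrist5.png

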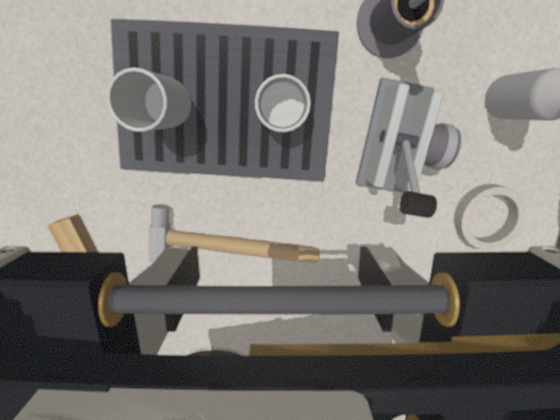

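The wrist picture shows both pots on the grille at (138,98) and (282,102). The lever's black cross grip is at (418,205), and the gate is turned about -12°. I'll move over the lever and turn to match.

Emit:
send_rows(
  moves=[
    {"slide":[0,0.2,0],"turn":0.05,"gripper":1},
    {"slide":[0,0.4,0],"turn":0.1,"gripper":1},
    {"slide":[0,0.6,0],"turn":0.14,"gripper":1},
    {"slide":[0,0.8,0],"turn":0.14,"gripper":1},
    {"slide":[0,1,0],"turn":0.14,"gripper":1},
  ],
)

```text
time_s: 16.43
tcp_pos: [0.4452, -0.2667, 0.3061]
eef_rot: [-180.0, -0.0, -12.6]
contact_force: [0.6, 1.1, -0.4]
gripper_width: 0.0877
gripper_force: 0.0
```

Emit:
send_rows(
  moves=[
    {"slide":[-0.2,0,0],"turn":0,"gripper":1},
    {"slide":[-0.4,0,0],"turn":0,"gripper":1},
    {"slide":[-0.4,0,0],"turn":0,"gripper":1},
    {"slide":[-0.4,0,0],"turn":0,"gripper":1},
    {"slide":[-0.4,0,0],"turn":0,"gripper":1},
  ],
)

```text
time_s: 16.85
tcp_pos: [0.3869, -0.2524, 0.3063]
eef_rot: [180.0, -0.1, -12.6]
contact_force: [0.5, -0.2, -0.4]
gripper_width: 0.0877
gripper_force: 0.0
```

```bash
python3 - <<'E'
from h import *
c=cap('wrist','w6.png');st();print(c['origin'],c['attitude'])
for k in('brush_grip','stand','gate','lever_grip'):
    print(k,[(np.round(d['location'],3).tolist(),round(d['p'],2)) for d in optics.look_for('wrist',k)][:2])
import pickle;pickle.dump(c,open('w6.pkl','wb'))
E
```

```text
{'time_s': 16.9, 'joints': [-8.5598, -2.7413, -17.1697, 0.0054, -75.5292, 85.9795], 'tcp_pos': [0.3873, -0.2523, 0.3062], 'eef_rot': [179.9978, -0.0427, -12.5789], 'contact_force': [0.8595, 0.0922, -0.4285], 'moment': [0.03, 0.0169, 0.0054], 'gripper_force': 0.0, 'gripper_width': 0.088}
[ 0.46383401 -0.26867191  0.46504937] [ 1.63160172e+02  5.89920601e-02 -1.02571586e+02]
brush_grip []
stand [([0.601, -0.257, 0.007], 0.75)]
gate [([0.485, -0.285, 0.058], 0.61)]
lever_grip [([0.43, -0.277, 0.14], 0.97)]
```

View pics/w6.png

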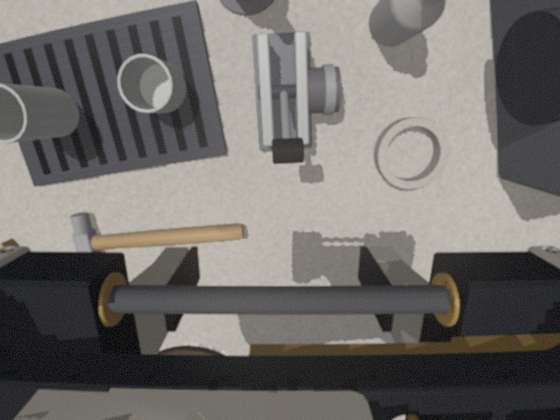

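The cross grip is at (288,151), with its axis nearly horizontal in the image, so the yaw matches. I'll triangulate with the scene view.

```bash
python3 - <<'E'
from h import *
import pickle
w=pickle.load(open('w6.pkl','rb'));s=cap('scene')
def blob(c,u,v,r):
    g=cv2.cvtColor(c['img'],cv2.COLOR_RGB2GRAY);m=np.zeros_like(g);m[v-r:v+r,u-r:u+r]=(g<50)[v-r:v+r,u-r:u+r]
    n,l,st_,ce=cv2.connectedComponentsWithStats(m);i=1+np.argmax(st_[1:,4]);
    print(st_[i],ce[i], cv2.minAreaRect(np.argwhere(l==i)[:,::-1].astype(np.float32)));return ce[i]
a=blob(w,288,151,24);b=blob(s,242,136,12)
o1,d1=ray(w,*a);o2,d2=ray(s,*b)
A=np.c_[d1,-d2];t=np.linalg.lstsq(A,o2-o1,rcond=None)[0]
print(o1+t[0]*d1,o2+t[1]*d2, onz(w,*a,.13),onz(s,*b,.13))
# gate edges at z=.062
for p in((253,35),(312,33),(260,150)):print(onz(w,*p,.062).round(3))
E
```

```text
[296 142   2   2   2] [296.5 142.5] ((296.5, 142.5), (1.4142135381698608, 0.0), 135.0)
[239 131   8  11  62] [242.30645161 136.08064516] ((242.0, 136.00001525878906), (10.399999618530273, 6.40000057220459), 53.13010025024414)
[ 0.43046035 -0.28002886  0.12813997] [ 0.42181556 -0.27613523  0.12886505] [ 0.4306446  -0.27996616  0.13      ] [ 0.42253162 -0.27475677  0.13      ]
[ 0.555 -0.258  0.062]
[ 0.542 -0.325  0.062]
[ 0.425 -0.236  0.062]
```

```bash
python3 - <<'E'
from h import *
import pickle
w=pickle.load(open('w6.pkl','rb'));s=cap('scene')
for b in ((288,151),(288,148)):
  print(onz(w,*b,.13))
o1,d1=ray(w,288,150);o2,d2=ray(s,242.3,136.1)
t=np.linalg.lstsq(np.c_[d1,-d2],o2-o1,rcond=None)[0];print(o1+t[0]*d1,o2+t[1]*d2)
g=w['img'][139:165,268:308].mean(2);print(g[::3,::3].astype(int))
E
```

```text
[ 0.42398775 -0.26952038  0.13      ]
[ 0.42702518 -0.27017213  0.13      ]
[ 0.42548177 -0.2697248   0.1341405 ] [ 0.42522872 -0.26961723  0.13416949]
[[178 166  69  58  63  68  63  57  61  56  54  71 178 169]
 [180 146  61  53  64  56  62  56  60  52  56  57 166 160]
 [153 123  56  60  61  52  60  61  60  59  61  60  86  91]
 [120  83  62  56  62  65  62  57  61  68  64  66 101 115]
 [146 136  62  68  62  68  64  62  63  69  61  57 121 125]
 [182 173  56  59  59  56  53  60  60  57  62  58 111 127]
 [179 175  62  63  59  59  60  53  60  61  57  61 113 120]
 [180 172  52  60  56  52  59  52  59  53  51  51 129 125]
 [178 184 116 112 121 118 128 133 138 153 166 168 173 122]]
```

Emit:
send_rows(
  moves=[
    {"slide":[0.14,0.03,0],"turn":-0.02,"gripper":1},
    {"slide":[0.274,0.058,0.1],"turn":-0.023,"gripper":1},
    {"slide":[0.274,0.058,0.3],"turn":-0.023,"gripper":1},
    {"slide":[0.274,0.058,0.5],"turn":-0.023,"gripper":1},
    {"slide":[0.274,0.058,0.7],"turn":-0.023,"gripper":1},
  ],
)

```text
time_s: 17.62
tcp_pos: [0.4253, -0.2697, 0.1996]
eef_rot: [-180.0, -0.0, -10.5]
contact_force: [0.3, 0.6, 0.1]
gripper_width: 0.0877
gripper_force: 0.0
```

Emit:
send_rows(
  moves=[
    {"slide":[0,0,0.15],"turn":0,"gripper":1},
    {"slide":[0,0,0.35],"turn":0,"gripper":1},
    {"slide":[0,0,0.56],"turn":0,"gripper":1},
    {"slide":[0,0,0.56],"turn":0,"gripper":1},
    {"slide":[0,0,0.56],"turn":0,"gripper":0.7},
  ],
)

```text
time_s: 18.03
tcp_pos: [0.4242, -0.2696, 0.1161]
eef_rot: [180.0, 0.2, -10.5]
contact_force: [0.3, -0.4, 0.6]
gripper_width: 0.0848
gripper_force: 0.0
```

```bash
python3 - <<'E'
from h import *
s=cap('scene')['img'][90:210,180:320];cv2.imwrite('pics/s7.png',cv2.resize(s,None,fx=4,fy=4,interpolation=cv2.INTER_CUBIC)[...,::-1])
st()
E
```

```text
{'time_s': 18.0833, 'joints': [-9.9954, 10.3723, -29.1373, 0.0498, -50.5213, 89.479], 'tcp_pos': [0.4255, -0.27, 0.1177], 'eef_rot': [179.9613, 0.0305, -10.4847], 'contact_force': [0.8038, -0.2074, 0.2064], 'moment': [-0.0458, -0.0475, 0.0154], 'gripper_force': 0.0, 'gripper_width': 0.082}
```

View pics/s7.png

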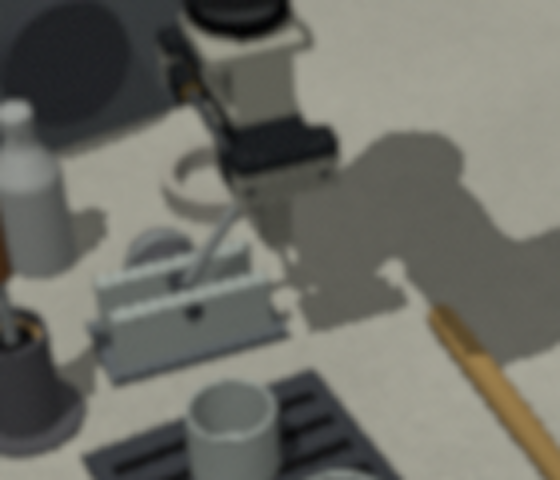

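The gripper is over the lever's end, which is hidden between the fingers near (240,200) in the crop. I'll pinch it.

Emit:
send_rows(
  moves=[
    {"slide":[0,0,0],"turn":0,"gripper":0.3},
    {"slide":[0,0,0],"turn":0,"gripper":0.3},
    {"slide":[0,0,0],"turn":0,"gripper":0.3},
    {"slide":[0,0,0],"turn":0,"gripper":0.3},
    {"slide":[0,0,0],"turn":0,"gripper":0.3},
  ],
  newtons=25,
)

```text
time_s: 18.5
tcp_pos: [0.4253, -0.2698, 0.1177]
eef_rot: [180.0, -0.1, -10.5]
contact_force: [0.3, -0.4, -0.5]
gripper_width: 0.0493
gripper_force: 0.0
```

Emit:
send_rows(
  moves=[
    {"slide":[0,0,0],"turn":0,"gripper":0.3},
    {"slide":[0,0,0],"turn":0,"gripper":0.3},
    {"slide":[0,0,0],"turn":0,"gripper":0.3},
    {"slide":[0,0,0],"turn":0,"gripper":0.3},
    {"slide":[0,0,0],"turn":0,"gripper":0.3},
  ],
)

```text
time_s: 18.92
tcp_pos: [0.4249, -0.27, 0.117]
eef_rot: [180.0, 0.0, -10.5]
contact_force: [-1.6, -3.5, 1.2]
gripper_width: 0.0318
gripper_force: 25.0
```

Emit:
send_rows(
  moves=[
    {"slide":[0.049,0,-0.038],"turn":0,"gripper":0.3},
    {"slide":[0.1,0,-0.07],"turn":0,"gripper":0.3},
    {"slide":[0.154,0,-0.098],"turn":0,"gripper":0.3},
    {"slide":[0.211,0,-0.121],"turn":0,"gripper":0.3},
    {"slide":[0.211,0,-0.121],"turn":0,"gripper":0.3},
  ],
)

```text
time_s: 19.33
tcp_pos: [0.4569, -0.2756, 0.1347]
eef_rot: [-180.0, 0.1, -10.5]
contact_force: [-0.9, -2.9, -4.8]
gripper_width: 0.032
gripper_force: 25.0
```

Emit:
send_rows(
  moves=[
    {"slide":[0.058,0,-0.019],"turn":0,"gripper":0.3},
    {"slide":[0.118,0,-0.032],"turn":0,"gripper":0.3},
    {"slide":[0.178,0,-0.04],"turn":0,"gripper":0.3},
    {"slide":[0.239,0,-0.043],"turn":0,"gripper":0.3},
    {"slide":[0.239,0,-0.043],"turn":0,"gripper":0.3},
  ],
)

```text
time_s: 19.75
tcp_pos: [0.4925, -0.2819, 0.1408]
eef_rot: [-180.0, 0.0, -10.5]
contact_force: [-0.6, -0.4, -9.9]
gripper_width: 0.0321
gripper_force: 25.0
```

```bash
python3 - <<'E'
from h import *
c=cap('scene');s=c['img'][60:210,130:330];cv2.imwrite('pics/s8.png',cv2.resize(s,None,fx=4,fy=4,interpolation=cv2.INTER_CUBIC)[...,::-1])
st()
E
```

```text
{'time_s': 19.8, 'joints': [-10.0432, 14.5857, -19.8382, -0.0319, -55.5723, 89.5419], 'tcp_pos': [0.4923, -0.2818, 0.1408], 'eef_rot': [-179.9737, -0.0036, -10.5193], 'contact_force': [-0.3739, -1.0605, -11.5332], 'moment': [-0.3704, 0.3143, 0.1875], 'gripper_force': 24.9958, 'gripper_width': 0.0317}
```

View pics/s8.png

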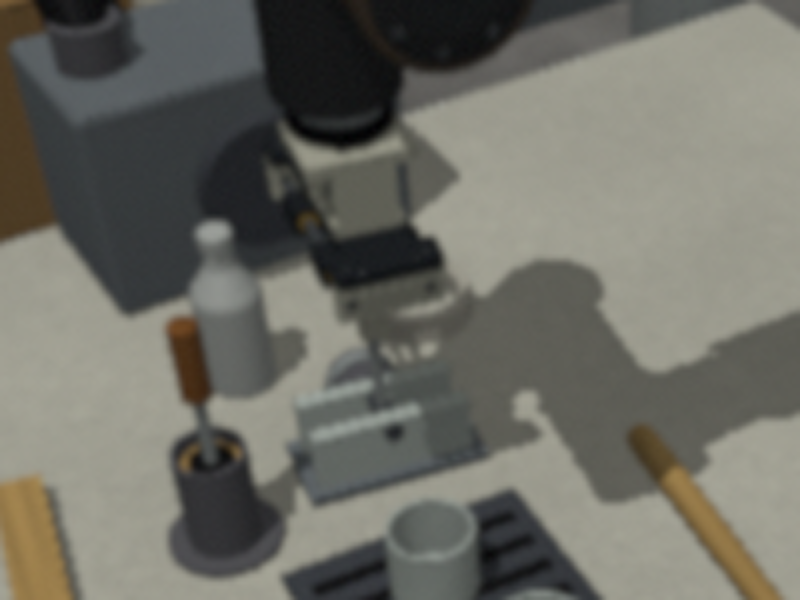

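The lever looks upright under the gripper at (395,350). I'll release it, go up and check it from the wrist camera.

Emit:
send_rows(
  moves=[
    {"slide":[0,0,0.01],"turn":0,"gripper":0.3},
    {"slide":[0,0,0.01],"turn":0,"gripper":0.7},
    {"slide":[0,0,0.01],"turn":0,"gripper":0.7},
    {"slide":[0,0,0.01],"turn":0,"gripper":0.7},
    {"slide":[0,0,0.01],"turn":0,"gripper":0.7},
  ],
)

```text
time_s: 20.22
tcp_pos: [0.4922, -0.2823, 0.141]
eef_rot: [180.0, -0.1, -10.5]
contact_force: [-0.8, -0.1, -0.3]
gripper_width: 0.0533
gripper_force: 0.0
```

Emit:
send_rows(
  moves=[
    {"slide":[0,0,-0.1],"turn":0,"gripper":0.8},
    {"slide":[0,0,-0.3],"turn":0,"gripper":0.8},
    {"slide":[0,0,-0.55],"turn":0,"gripper":0.8},
    {"slide":[0,0,-0.8],"turn":0,"gripper":0.8},
    {"slide":[0,0,-1],"turn":0,"gripper":0.8},
  ],
)

```text
time_s: 20.63
tcp_pos: [0.4919, -0.2825, 0.2937]
eef_rot: [180.0, -0.2, -10.5]
contact_force: [0.9, -0.1, -0.0]
gripper_width: 0.0696
gripper_force: 0.0
```

Emit:
send_rows(
  moves=[
    {"slide":[0,0,-0.2],"turn":0,"gripper":0.8},
    {"slide":[0,0,-0.4],"turn":-0.05,"gripper":0.8},
    {"slide":[0,0,-0.4],"turn":-0.117,"gripper":0.8},
    {"slide":[0,0,-0.4],"turn":-0.117,"gripper":0.8},
    {"slide":[0,0,-0.4],"turn":-0.117,"gripper":0.8},
  ],
)

```text
time_s: 21.05
tcp_pos: [0.4913, -0.2819, 0.3501]
eef_rot: [-180.0, -0.1, -0.2]
contact_force: [0.0, -0.5, -0.9]
gripper_width: 0.0702
gripper_force: 0.0
```

```bash
python3 - <<'E'
from h import *
import pickle
s=cap('scene');w=cap('wrist','w9.png');st();pickle.dump((s,w),open('w9.pkl','wb'))
cv2.imwrite('pics/s9.png',np.hstack([cv2.resize(s['img'][100:210,150:290],(560,440),interpolation=cv2.INTER_CUBIC)])[...,::-1])
for n in('scene','wrist'):
 for k in('brush_grip','stand','lever_grip'):
    print(n,k,[(np.round(d['location'],3).tolist(),round(d['p'],2)) for d in optics.look_for(n,k)][:2])
E
```

```text
{'time_s': 21.15, 'joints': [-10.0714, 7.1303, -1.3816, -0.0171, -81.571, 99.9002], 'tcp_pos': [0.4909, -0.2819, 0.349], 'eef_rot': [-179.9691, 0.0788, -0.1737], 'contact_force': [0.226, 0.661, -0.9041], 'moment': [-0.049, -0.0263, -0.0265], 'gripper_force': 0.0, 'gripper_width': 0.0703}
scene brush_grip [([0.634, -0.262, 0.158], 0.74)]
scene stand [([0.648, -0.24, 0.039], 0.83)]
scene lever_grip [([0.492, -0.278, 0.155], 0.55)]
wrist brush_grip [([0.629, -0.265, 0.16], 0.89)]
wrist stand [([0.618, -0.275, 0.003], 0.78)]
wrist lever_grip [([0.492, -0.284, 0.166], 0.65), ([0.532, -0.114, 0.033], 0.3)]
```

View pics/s9.png

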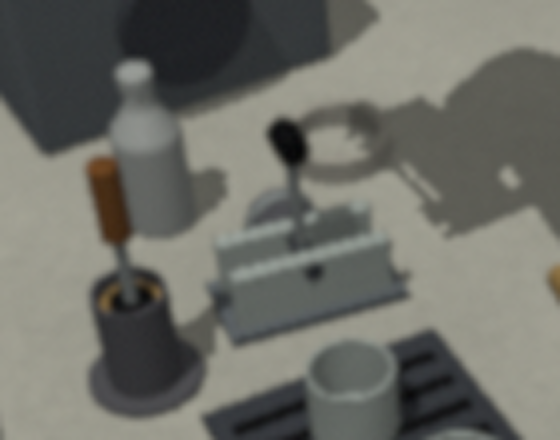

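View pics/w9.png

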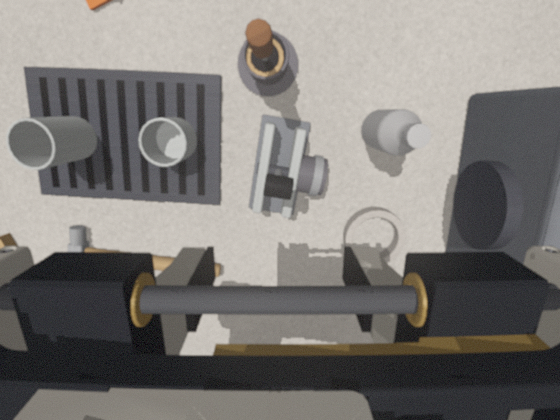

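The lever stands straight up with its grip at wrist (278,185). The brush handle's top is at wrist (259,33) and scene (176,142), and the stand mouth is at wrist (267,60).

```bash
python3 - <<'E'
from h import *
import pickle
s,w=pickle.load(open('w9.pkl','rb'))
def tri(p,q):
    o1,d1=ray(w,*p);o2,d2=ray(s,*q);t=np.linalg.lstsq(np.c_[d1,-d2],o2-o1,rcond=None)[0]
    a,b=o1+t[0]*d1,o2+t[1]*d2;print('tri',((a+b)/2).round(4),np.linalg.norm(a-b).round(4))
tri((259,33),(175.8,142));print(onz(w,259,33,.206),onz(s,175.8,142,.206))
for nm,c,(u0,u1,v0,v1) in(('w',w,(235,285,10,75)),('s',s,(165,190,130,165))):
    a=c['img'].astype(int);m=(a[...,0]-a[...,2]>35)&(a[...,0]<190);k=np.zeros_like(m);k[v0:v1,u0:u1]=m[v0:v1,u0:u1]
    n,l,S,ce=cv2.connectedComponentsWithStats(k.astype(np.uint8));i=1+np.argmax(S[1:,4]);print(nm,S[i],ce[i],cv2.minAreaRect(np.argwhere(l==i)[:,::-1].astype(np.float32)))
T=cap('top')
for C,nm in(([w],'w'),([s],'s'),([T],'t'),([w,s],'ws')):
    print('stand rim',nm,fit(C,.625,-.26,[.029],.09))
    print('handle',nm,fit(C,.63,-.262,[.012],.206))
E
```

```text
tri [ 0.6361 -0.2638  0.2024] 0.0015
[ 0.6360235  -0.26425801  0.206     ] [ 0.63688272 -0.25851578  0.206     ]
w [246  19  26  28 583] [258.19897084  32.65180103] ((258.5, 32.5), (27.0, 25.0), 90.0)
s [172 139   9  21 119] [176.40336134 148.47058824] ((176.17340087890625, 149.1271514892578), (20.679779052734375, 6.386402606964111), 81.25383758544922)
stand rim w (array([ 0.6302, -0.2759]), np.float64(70.1))
handle w (array([ 0.6165, -0.2692]), np.float64(103.6))
stand rim s (array([ 0.6367, -0.2708]), np.float64(95.7))
handle s (array([ 0.6387, -0.2628]), np.float64(96.8))
stand rim t (array([ 0.605 , -0.2775]), np.float64(29.1))
handle t (array([ 0.6121, -0.2748]), np.float64(49.0))
stand rim ws (array([ 0.6355, -0.2711]), np.float64(79.6))
handle ws (array([ 0.6362, -0.2642]), np.float64(91.0))
```

Emit:
send_rows(
  moves=[
    {"slide":[0.2,-0.03,0],"turn":0,"gripper":0.8},
    {"slide":[0.4,-0.06,0],"turn":0,"gripper":0.8},
    {"slide":[0.6,-0.1,0],"turn":0,"gripper":0.8},
    {"slide":[0.8,-0.12,0],"turn":0,"gripper":0.8},
    {"slide":[0.967,-0.12,0],"turn":0,"gripper":0.8},
  ],
)

```text
time_s: 21.92
tcp_pos: [0.6382, -0.2633, 0.3495]
eef_rot: [-180.0, 0.0, 0.0]
contact_force: [-0.4, -1.0, 0.2]
gripper_width: 0.0703
gripper_force: 0.0
```

Emit:
send_rows(
  moves=[
    {"slide":[0,0,0],"turn":0,"gripper":0.8},
    {"slide":[0,0,0],"turn":0,"gripper":0.8},
    {"slide":[0,0,0],"turn":0,"gripper":0.8},
    {"slide":[0,0,0],"turn":0,"gripper":0.8},
    {"slide":[0,0,0],"turn":0,"gripper":0.8},
  ],
)

```text
time_s: 22.33
tcp_pos: [0.6357, -0.2642, 0.3508]
eef_rot: [180.0, -0.1, -0.0]
contact_force: [0.0, -1.0, -0.8]
gripper_width: 0.0698
gripper_force: 0.0
```

```bash
python3 - <<'E'
from h import *
w=cap('wrist','w10.png');s=cap('scene');st()
print([(np.round(d['location'],3).tolist(),round(d['p'],2)) for k in('brush_grip','stand') for d in optics.look_for('wrist',k)][:3])
a=w['img'].astype(int);m=((a[...,0]-a[...,2]>35)&(a[...,0]<190)).astype(np.uint8)
n,l,S,ce=cv2.connectedComponentsWithStats(m)
for i in range(1,n):
    if S[i,4]>100: print(S[i],ce[i].round(1))
print('rim',fit([w],.635,-.268,[.029,.025],.09,.012),fit([w],.635,-.265,[.012],.206,.012))
E
```

```text
{'time_s': 22.4333, 'joints': [-6.3876, 19.2865, 14.6229, 0.003, -85.2662, 96.3739], 'tcp_pos': [0.6358, -0.2642, 0.3509], 'eef_rot': [179.9892, -0.0694, -0.0135], 'contact_force': [0.5959, -0.8162, 0.3532], 'moment': [-0.0857, -0.0562, 0.038], 'gripper_force': 0.0, 'gripper_width': 0.0704}
[([0.641, -0.264, 0.092], 0.6), ([0.656, -0.266, 0.001], 0.95)]
[  71    0  295  114 4215] [148.8  47.6]
[275  56  99  25 493] [330.7  64.5]
[319  76  51  20 195] [346.6  82.8]
[262 155  35  51 867] [278.6 181.3]
[130 273  25  54 628] [138.9 300.5]
[403 273  24  54 644] [417.4 299.7]
[ 185  329  364   26 4422] [378.4 345.4]
rim (array([ 0.641 , -0.2562]), np.float64(124.6)) (array([ 0.6366, -0.2636]), np.float64(83.3))
```

View pics/w10.png

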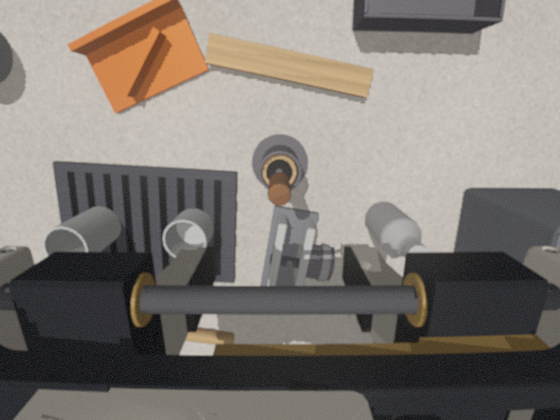

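```bash
python3 - <<'E'
from h import *
w=cap('wrist')
for p,z in(((279,192),.203),((280,168),.09),((280,161),.0)): print(p,onz(w,*p,z).round(4),ray(w,*p)[1].round(3))
s=cap('scene')
print(fit([s],.638,-.264,[.029],.09,.012),proj(w,[[.6358,-.2642,.206],[.6358,-.2642,.09],[.6358,-.2642,0]]))
E
```

```text
(279, 192) [ 0.639  -0.2635  0.203 ] [-0.24  -0.001 -0.972]
(280, 168) [ 0.6439 -0.2648  0.09  ] [-0.168 -0.004 -0.994]
(280, 161) [ 0.64   -0.2651  0.    ] [-0.147 -0.004 -1.   ]
(array([ 0.6366, -0.2707]), np.float64(95.9)) [[279.7548254  195.93887873]
 [279.52125284 174.02468442]
 [279.4099797  163.60501782]]
```

The handle top at (279,190) is centred between the fingers. I'll go down and grip it.

Emit:
send_rows(
  moves=[
    {"slide":[0.013,0,0.2],"turn":0,"gripper":0.8},
    {"slide":[0.013,0,0.4],"turn":0,"gripper":0.8},
    {"slide":[0.013,0,0.6],"turn":0,"gripper":0.8},
    {"slide":[0.013,0,0.8],"turn":0,"gripper":0.8},
    {"slide":[0.013,0,1],"turn":0,"gripper":0.8},
  ],
)

```text
time_s: 23.05
tcp_pos: [0.6381, -0.264, 0.199]
eef_rot: [180.0, -0.0, 0.0]
contact_force: [0.8, 0.4, 0.7]
gripper_width: 0.0702
gripper_force: 0.0
```

Emit:
send_rows(
  moves=[
    {"slide":[0,0,0.1],"turn":0,"gripper":0.8},
    {"slide":[0,0,0.2],"turn":0,"gripper":0.8},
    {"slide":[0,0,0.29],"turn":0,"gripper":0.8},
    {"slide":[0,0,0.29],"turn":0,"gripper":0.8},
    {"slide":[0,0,0.29],"turn":0,"gripper":0.2},
  ],
  newtons=40,
)

```text
time_s: 23.47
tcp_pos: [0.6379, -0.264, 0.1561]
eef_rot: [-180.0, 0.1, 0.0]
contact_force: [0.5, 0.4, 1.2]
gripper_width: 0.0672
gripper_force: 0.0
```

Emit:
send_rows(
  moves=[
    {"slide":[0,0,0],"turn":0,"gripper":0.2},
    {"slide":[0,0,0],"turn":0,"gripper":0.2},
    {"slide":[0,0,0],"turn":0,"gripper":0.2},
    {"slide":[0,0,0],"turn":0,"gripper":0.2},
    {"slide":[0,0,0],"turn":0,"gripper":0.2},
  ],
)

```text
time_s: 23.88
tcp_pos: [0.6385, -0.264, 0.1571]
eef_rot: [180.0, -0.0, 0.0]
contact_force: [0.0, -0.5, 0.4]
gripper_width: 0.0359
gripper_force: 0.0
```

Emit:
send_rows(
  moves=[
    {"slide":[0,0,0],"turn":0,"gripper":0.2},
    {"slide":[0,0,0],"turn":0,"gripper":0.2},
    {"slide":[0,0,0],"turn":0,"gripper":0.2},
    {"slide":[0,0,0],"turn":0,"gripper":0.2},
    {"slide":[0,0,0],"turn":0,"gripper":0.2},
  ],
)

```text
time_s: 24.3
tcp_pos: [0.6384, -0.2641, 0.1567]
eef_rot: [180.0, -0.0, 0.0]
contact_force: [0.2, -1.1, 0.9]
gripper_width: 0.0234
gripper_force: 40.0
```

```bash
python3 - <<'E'
from h import *
C=[cap('scene'),cap('top')];st()
print(fit(C[:1],.537,-.123,[.033,.0295],.07),fit(C[:1],.536,.033,[.033,.0295],.11))
print(fit(C[1:],.537,-.123,[.033,.0295],.07),fit(C[1:],.536,.033,[.033,.0295],.11))
E
```

```text
{'time_s': 24.4, 'joints': [-6.3497, 24.6332, -2.4308, 0.0076, -62.9215, 96.3557], 'tcp_pos': [0.6384, -0.2641, 0.1567], 'eef_rot': [179.9917, -0.0137, 0.0094], 'contact_force': [-1.0945, 0.0188, 1.6284], 'moment': [-0.1218, 0.0504, 0.0294], 'gripper_force': 39.9946, 'gripper_width': 0.0233}
(array([ 0.5487, -0.1277]), np.float64(125.6)) (array([0.5324, 0.0285]), np.float64(159.7))
(array([ 0.5447, -0.143 ]), np.float64(11.0)) (array([0.5342, 0.0364]), np.float64(191.5))
```

Emit:
send_rows(
  moves=[
    {"slide":[0,0,-0.1],"turn":0,"gripper":0.2},
    {"slide":[0,0,-0.25],"turn":0,"gripper":0.2},
    {"slide":[0,0,-0.45],"turn":0,"gripper":0.2},
    {"slide":[0,0,-0.7],"turn":0,"gripper":0.2},
    {"slide":[0,0,-1],"turn":0,"gripper":0.2},
  ],
)

```text
time_s: 24.82
tcp_pos: [0.6373, -0.2635, 0.3026]
eef_rot: [-179.9, 0.2, 0.0]
contact_force: [1.8, -0.2, -1.1]
gripper_width: 0.0236
gripper_force: 40.0
```

Emit:
send_rows(
  moves=[
    {"slide":[0,0,-0.1],"turn":0,"gripper":0.2},
    {"slide":[0,0,-0.1],"turn":0,"gripper":0.2},
    {"slide":[0,0,-0.1],"turn":0,"gripper":0.2},
    {"slide":[0,0,-0.1],"turn":0,"gripper":0.2},
    {"slide":[0,0,-0.1],"turn":0,"gripper":0.2},
  ],
)

```text
time_s: 25.23
tcp_pos: [0.6376, -0.2636, 0.316]
eef_rot: [-179.9, 0.2, 0.0]
contact_force: [0.5, 0.2, -1.4]
gripper_width: 0.0235
gripper_force: 40.0
```

```bash
python3 - <<'E'
from h import *
C=[cap(n,n+'11.png') for n in('scene','top','wrist')];st()
for c in C+[None]:
  L=C if c is None else [c]
  print(fit(L,.537,-.123,[.033,.0295],.07),fit(L,.536,.033,[.033,.0295],.11))
# pixel offsets of expected
for n,c in zip('stw',C): print(n,proj(c,[[.537,-.123,.07],[.537,.033,.11]]).round(0).tolist())
a=cv2.resize(C[0]['img'][100:280,140:340],(800,720));cv2.imwrite('pics/s11.png',cv2.resize(C[0]['img'][130:280,150:330],(720,600),interpolation=2)[...,::-1])
E
```

```text
{'time_s': 25.3833, 'joints': [-6.3478, 19.9961, 11.4, -0.0093, -81.5318, 96.3537], 'tcp_pos': [0.638, -0.2639, 0.3168], 'eef_rot': [-179.9767, 0.1261, 0.0045], 'contact_force': [-0.883, -0.2225, -1.5748], 'moment': [-0.0007, 0.0269, 0.0204], 'gripper_force': 39.9947, 'gripper_width': 0.0234}
(array([ 0.5277, -0.1207]), np.float64(168.0)) (array([0.5324, 0.0285]), np.float64(158.1))
(array([ 0.5527, -0.1062]), np.float64(12.8)) (array([0.5343, 0.036 ]), np.float64(191.5))
(array([ 0.5568, -0.1395]), np.float64(144.1)) (array([0.5345, 0.0335]), np.float64(161.8))
(array([ 0.5317, -0.1221]), np.float64(95.2)) (array([0.5325, 0.0341]), np.float64(162.6))
s [[235.0, 192.0], [264.0, 216.0]]
t [[329.0, 211.0], [272.0, 210.0]]
w [[178.0, 247.0], [51.0, 259.0]]
```

View pics/s11.png

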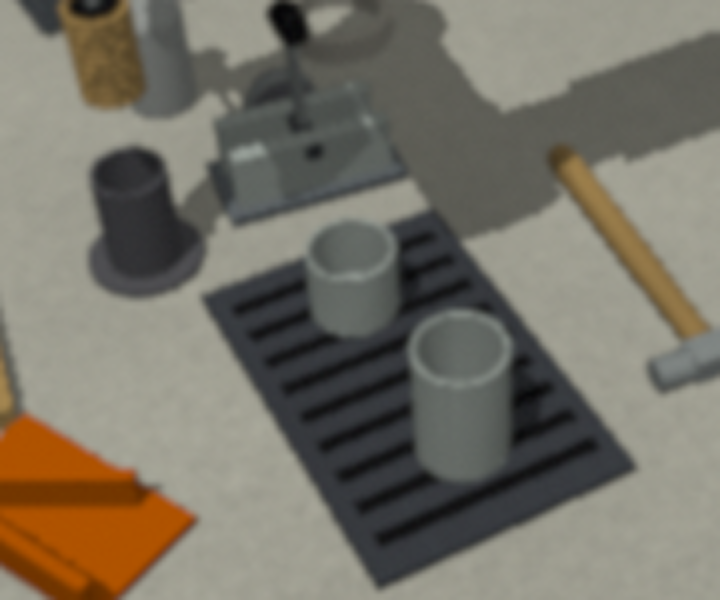

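The crop shows the brush clear of the stand, the lever upright, the short pot at (352,275) and the tall pot at (460,395), both standing on the grille. I'll measure the pots from the wrist camera.

Emit:
send_rows(
  moves=[
    {"slide":[-0.1,-0.15,-0.05],"turn":0,"gripper":0.2},
    {"slide":[-0.2,-0.3,-0.1],"turn":0,"gripper":0.2},
    {"slide":[-0.35,-0.5,-0.1],"turn":0,"gripper":0.2},
    {"slide":[-0.5,-0.65,-0.1],"turn":0,"gripper":0.2},
    {"slide":[-0.62,-0.78,-0.1],"turn":0,"gripper":0.2},
  ],
)

```text
time_s: 25.8
tcp_pos: [0.5437, -0.1458, 0.3328]
eef_rot: [-180.0, 0.0, 0.0]
contact_force: [-0.3, 0.4, -1.4]
gripper_width: 0.0232
gripper_force: 40.0
```

Emit:
send_rows(
  moves=[
    {"slide":[-0.15,-0.2,0],"turn":0,"gripper":0.2},
    {"slide":[-0.3,-0.4,0],"turn":0,"gripper":0.2},
    {"slide":[-0.45,-0.6,0],"turn":0,"gripper":0.2},
    {"slide":[-0.62,-0.78,0],"turn":0,"gripper":0.2},
    {"slide":[-0.62,-0.78,0],"turn":0,"gripper":0.2},
  ],
)

```text
time_s: 26.22
tcp_pos: [0.4488, -0.0271, 0.3337]
eef_rot: [-179.9, -0.1, 0.2]
contact_force: [1.2, -1.3, -1.5]
gripper_width: 0.0234
gripper_force: 40.0
```

```bash
python3 - <<'E'
from h import *
C=[cap('scene'),cap('top'),cap('wrist','w12.png')];st()
for c in C:
  L=[c]
  print(fit(L,.535,-.121,[.033,.0295],.07),fit(L,.536,.033,[.033,.0295],.11))
o=dict(C[0]);
for n,z in(('scene5.png',0),('top5.png',1)):
  o=dict(C[z]);o['img']=cv2.imread('pics/'+n)[...,::-1].copy();print(n,fit([o],.535,-.121,[.033,.0295],.07),fit([o],.536,.033,[.033,.0295],.11))
print([(k,np.round(d['location'],3).tolist(),round(d['p'],2)) for k in('pot_short','pot_tall','brush') for d in optics.look_for('wrist',k)][:5])
E
```

```text
{'time_s': 26.3667, 'joints': [21.2921, -4.2972, -15.1403, 0.0113, -79.1021, 68.8096], 'tcp_pos': [0.4523, -0.0297, 0.3335], 'eef_rot': [-179.9905, -0.0552, 0.1038], 'contact_force': [-0.4732, 0.6393, -1.3607], 'moment': [-0.0852, -0.0294, -0.017], 'gripper_force': 39.9951, 'gripper_width': 0.0234}
(array([ 0.5277, -0.1207]), np.float64(168.3)) (array([0.5323, 0.0286]), np.float64(158.6))
(array([ 0.555, -0.141]), np.float64(42.9)) (array([0.542 , 0.0372]), np.float64(131.4))
(array([ 0.5307, -0.121 ]), np.float64(201.3)) (array([0.536 , 0.0358]), np.float64(214.0))
scene5.png (array([ 0.5277, -0.1207]), np.float64(167.6)) (array([0.5324, 0.0286]), np.float64(157.5))
top5.png (array([ 0.5386, -0.1225]), np.float64(121.9)) (array([0.5414, 0.037 ]), np.float64(182.0))
[('pot_short', [0.431, 0.392, 0.02], 0.82), ('pot_short', [0.635, -0.252, 0.042], 0.66), ('pot_tall', [0.536, 0.045, 0.043], 0.89), ('pot_tall', [0.546, -0.414, 0.028], 0.18), ('brush', [0.459, -0.028, 0.323], 0.84)]
```

Emit:
send_rows(
  moves=[
    {"slide":[0.15,0.2,0],"turn":0,"gripper":0.2},
    {"slide":[0.3,0.4,0],"turn":0,"gripper":0.2},
    {"slide":[0.45,0.55,0],"turn":0,"gripper":0.2},
    {"slide":[0.525,0.615,0],"turn":0,"gripper":0.2},
    {"slide":[0.525,0.615,0],"turn":0,"gripper":0.2},
  ],
)

```text
time_s: 26.93
tcp_pos: [0.5331, -0.1255, 0.3309]
eef_rot: [179.9, 0.2, -0.2]
contact_force: [-0.0, -0.2, -1.4]
gripper_width: 0.0236
gripper_force: 40.0
```

Emit:
send_rows(
  moves=[
    {"slide":[0,0,0.1],"turn":0,"gripper":0.2},
    {"slide":[0,0,0.3],"turn":0,"gripper":0.2},
    {"slide":[0,0,0.5],"turn":0,"gripper":0.2},
    {"slide":[0,0,0.62],"turn":0,"gripper":0.2},
    {"slide":[0,0,0.62],"turn":0,"gripper":0.2},
  ],
)

```text
time_s: 27.35
tcp_pos: [0.5284, -0.1228, 0.2352]
eef_rot: [-180.0, 0.5, -0.1]
contact_force: [-0.7, 0.3, -2.3]
gripper_width: 0.0237
gripper_force: 40.0
```

```bash
python3 - <<'E'
from h import *
C=[cap('scene','s13.png'),cap('wrist','w13.png')];s=st()
x,y,z=s['tcp_pos'];
for c in C[:1]: print('tip',fit([c],x,y,[.0235],z-.151,.012),'pot',fit([c],.531,-.121,[.033],.07,.01),fit([c],.531,-.121,[.033,.0295],.07,.01))
# bristle axis vs pot axis in scene by colour
a=C[0]['img'].astype(int);m=(a[...,0]-a[...,2]>30).astype(np.uint8)
u,v=proj(C[0],[[x,y,z-.11]])[0].astype(int);k=np.zeros_like(m);k[v-30:v+30,u-20:u+20]=m[v-30:v+30,u-20:u+20]
n,l,S,ce=cv2.connectedComponentsWithStats(k);i=1+np.argmax(S[1:,4]);print(u,v,S[i],ce[i])
for zz in(z-.076,z-.11,z-.145): 
  p=proj(C[0],[[x,y,zz]])[0];r=l[int(round(p[1]))]==i;q=np.flatnonzero(r);print(p.round(1),q.min() if len(q) else 0,q.max() if len(q) else 0)
E
```

```text
{'time_s': 27.45, 'joints': [7.5812, 7.8587, -14.5522, 0.036, -67.6838, 82.3639], 'tcp_pos': [0.5311, -0.123, 0.2401], 'eef_rot': [179.9545, 0.0895, -0.0413], 'contact_force': [0.5951, -0.388, -1.0476], 'moment': [-0.0851, -0.1211, -0.0187], 'gripper_force': 39.9949, 'gripper_width': 0.0234}
tip (array([ 0.5431, -0.111 ]), np.float64(53.6)) pot (array([ 0.5222, -0.1294]), np.float64(75.6)) (array([ 0.5224, -0.129 ]), np.float64(142.2))
235 176 [228 165  19  28 359] [237.50417827 179.66573816]
[234.8 166.9] 229 245
[235.7 176.2] 230 245
[236.6 185.4] 231 245
```

Emit:
send_rows(
  moves=[
    {"slide":[0,0,0.08],"turn":0,"gripper":0.2},
    {"slide":[0,0,0.16],"turn":0,"gripper":0.2},
    {"slide":[0,0,0.24],"turn":0,"gripper":0.2},
    {"slide":[0,0,0.32],"turn":0,"gripper":0.2},
    {"slide":[0,0,0.36],"turn":0,"gripper":0.2},
  ],
)

```text
time_s: 27.87
tcp_pos: [0.5318, -0.1225, 0.1868]
eef_rot: [180.0, -0.1, -0.0]
contact_force: [-0.3, 0.1, -2.5]
gripper_width: 0.0232
gripper_force: 40.0
```

Emit:
send_rows(
  moves=[
    {"slide":[0,0,0.04],"turn":0,"gripper":0.2},
    {"slide":[0,0,0.08],"turn":0,"gripper":0.2},
    {"slide":[0,0,0.11],"turn":0,"gripper":0.2},
    {"slide":[0,0,0.13],"turn":0,"gripper":0.2},
    {"slide":[0,0,0.13],"turn":0,"gripper":0.2},
  ],
)

```text
time_s: 28.28
tcp_pos: [0.5309, -0.1223, 0.1663]
eef_rot: [180.0, 0.0, 0.0]
contact_force: [0.3, -1.0, -1.2]
gripper_width: 0.0234
gripper_force: 40.0
```

Emit:
send_rows(
  moves=[
    {"slide":[0,0,0.003],"turn":0,"gripper":0.2},
    {"slide":[0,0,0.006],"turn":0,"gripper":0.2},
    {"slide":[0,0,0.008],"turn":0,"gripper":0.2},
    {"slide":[0,0,0.008],"turn":0,"gripper":0.2},
    {"slide":[0,0,0.008],"turn":0,"gripper":0.2},
  ],
)

```text
time_s: 28.7
tcp_pos: [0.5311, -0.1222, 0.1656]
eef_rot: [180.0, -0.0, 0.0]
contact_force: [-1.0, -0.1, -2.1]
gripper_width: 0.0236
gripper_force: 40.0
```

```bash
python3 - <<'E'
from h import *
c=cap('scene');st();print(fit([c],.5277,-.121,[.033],.01,.01))
E
```

```text
{'time_s': 28.75, 'joints': [7.6443, 11.1839, -20.766, 0.003, -58.036, 82.3652], 'tcp_pos': [0.5311, -0.1222, 0.1656], 'eef_rot': [179.9994, -0.0142, 0.0111], 'contact_force': [0.4075, 0.0678, -2.1052], 'moment': [-0.0175, -0.0402, -0.0029], 'gripper_force': 39.995, 'gripper_width': 0.0235}
(array([ 0.5307, -0.1271]), np.float64(78.8))
```

Emit:
send_rows(
  moves=[
    {"slide":[0,0,0.004],"turn":0,"gripper":0.2},
    {"slide":[0,0,0.007],"turn":0,"gripper":0.2},
    {"slide":[0,0,0.007],"turn":0,"gripper":0.2},
    {"slide":[0,0,0.007],"turn":0,"gripper":0.2},
    {"slide":[0,0,0.007],"turn":0,"gripper":0.2},
  ],
)

```text
time_s: 29.17
tcp_pos: [0.5312, -0.1223, 0.1646]
eef_rot: [180.0, -0.0, 0.0]
contact_force: [-0.1, 0.2, 1.3]
gripper_width: 0.0236
gripper_force: 40.0
```

Emit:
send_rows(
  moves=[
    {"slide":[0,0,0.004],"turn":0,"gripper":0.2},
    {"slide":[0,0,0.007],"turn":0,"gripper":0.2},
    {"slide":[0,0,0.007],"turn":0,"gripper":0.2},
    {"slide":[0,0,0.007],"turn":0,"gripper":0.2},
    {"slide":[0,0,0.007],"turn":0,"gripper":0.2},
  ],
)

```text
time_s: 29.58
tcp_pos: [0.5316, -0.1224, 0.1646]
eef_rot: [180.0, -0.1, 0.0]
contact_force: [-1.7, 0.3, 8.7]
gripper_width: 0.0232
gripper_force: 40.0
```

The bristles touch the short pot's floor at TCP z 0.1646, which is the height expected. Now three full strokes.

Emit:
send_rows(
  moves=[
    {"slide":[0,0,-0.1],"turn":0,"gripper":0.2},
    {"slide":[0,0,-0.25],"turn":0,"gripper":0.2},
    {"slide":[0,0,-0.36],"turn":0,"gripper":0.2},
    {"slide":[0,0,-0.36],"turn":0,"gripper":0.2},
    {"slide":[0,0,-0.36],"turn":0,"gripper":0.2},
  ],
)

```text
time_s: 30.0
tcp_pos: [0.5314, -0.1221, 0.2179]
eef_rot: [-180.0, -0.1, 0.0]
contact_force: [-0.5, -1.0, -1.7]
gripper_width: 0.0235
gripper_force: 40.0
```

Emit:
send_rows(
  moves=[
    {"slide":[0,0,0.1],"turn":0,"gripper":0.2},
    {"slide":[0,0,0.22],"turn":0,"gripper":0.2},
    {"slide":[0,0,0.32],"turn":0,"gripper":0.2},
    {"slide":[0,0,0.358],"turn":0,"gripper":0.2},
    {"slide":[0,0,0.358],"turn":0,"gripper":0.2},
  ],
)

```text
time_s: 30.42
tcp_pos: [0.5313, -0.1226, 0.1637]
eef_rot: [179.9, 0.0, 0.0]
contact_force: [-1.1, -1.3, 4.7]
gripper_width: 0.0233
gripper_force: 40.0
```

Emit:
send_rows(
  moves=[
    {"slide":[0,0,-0.1],"turn":0,"gripper":0.2},
    {"slide":[0,0,-0.25],"turn":0,"gripper":0.2},
    {"slide":[0,0,-0.36],"turn":0,"gripper":0.2},
    {"slide":[0,0,-0.36],"turn":0,"gripper":0.2},
    {"slide":[0,0,-0.36],"turn":0,"gripper":0.2},
  ],
)

```text
time_s: 30.83
tcp_pos: [0.531, -0.1221, 0.2175]
eef_rot: [-180.0, -0.0, -0.0]
contact_force: [-0.4, -0.0, -1.7]
gripper_width: 0.0233
gripper_force: 40.0
```

Emit:
send_rows(
  moves=[
    {"slide":[0,0,0.1],"turn":0,"gripper":0.2},
    {"slide":[0,0,0.22],"turn":0,"gripper":0.2},
    {"slide":[0,0,0.32],"turn":0,"gripper":0.2},
    {"slide":[0,0,0.36],"turn":0,"gripper":0.2},
    {"slide":[0,0,0.36],"turn":0,"gripper":0.2},
  ],
)

```text
time_s: 31.25
tcp_pos: [0.5311, -0.1225, 0.1632]
eef_rot: [179.9, 0.0, 0.0]
contact_force: [0.0, -0.4, 5.3]
gripper_width: 0.0235
gripper_force: 40.0
```

Emit:
send_rows(
  moves=[
    {"slide":[0,0,-0.1],"turn":0,"gripper":0.2},
    {"slide":[0,0,-0.25],"turn":0,"gripper":0.2},
    {"slide":[0,0,-0.36],"turn":0,"gripper":0.2},
    {"slide":[0,0,-0.36],"turn":0,"gripper":0.2},
    {"slide":[0,0,-0.36],"turn":0,"gripper":0.2},
  ],
)

```text
time_s: 31.67
tcp_pos: [0.5309, -0.1221, 0.2172]
eef_rot: [-180.0, 0.0, -0.0]
contact_force: [0.5, -0.1, -2.5]
gripper_width: 0.0237
gripper_force: 40.0
```

Emit:
send_rows(
  moves=[
    {"slide":[0,0,0.1],"turn":0,"gripper":0.2},
    {"slide":[0,0,0.22],"turn":0,"gripper":0.2},
    {"slide":[0,0,0.32],"turn":0,"gripper":0.2},
    {"slide":[0,0,0.36],"turn":0,"gripper":0.2},
    {"slide":[0,0,0.36],"turn":0,"gripper":0.2},
  ],
)

```text
time_s: 32.08
tcp_pos: [0.531, -0.1225, 0.1628]
eef_rot: [180.0, 0.1, 0.0]
contact_force: [0.7, -0.9, 1.7]
gripper_width: 0.0236
gripper_force: 40.0
```

Emit:
send_rows(
  moves=[
    {"slide":[0,0,-0.15],"turn":0,"gripper":0.2},
    {"slide":[0,0,-0.35],"turn":0,"gripper":0.2},
    {"slide":[0,0,-0.6],"turn":0,"gripper":0.2},
    {"slide":[0,0,-0.8],"turn":0,"gripper":0.2},
    {"slide":[0,0,-1],"turn":0,"gripper":0.2},
  ],
)

```text
time_s: 32.5
tcp_pos: [0.5304, -0.1222, 0.314]
eef_rot: [-180.0, 0.1, 0.0]
contact_force: [0.7, 0.1, -2.6]
gripper_width: 0.0235
gripper_force: 40.0
```

```bash
python3 - <<'E'
from h import *
C=[cap(n) for n in('scene','top','wrist')];st()
for c in C: print(fit([c],.53,-.121,[.033,.0295],.07),fit([c],.536,.033,[.033,.0295],.11))
E
```

```text
{'time_s': 32.65, 'joints': [7.6405, 5.5403, -7.514, -0.0007, -76.7864, 82.3643], 'tcp_pos': [0.5317, -0.1222, 0.3148], 'eef_rot': [-179.9782, -0.1577, 0.0046], 'contact_force': [-0.1776, 0.8869, -2.7572], 'moment': [0.0127, 0.0754, 0.0552], 'gripper_force': 39.9772, 'gripper_width': 0.0234}
(array([ 0.5272, -0.1209]), np.float64(172.3)) (array([0.5324, 0.0285]), np.float64(157.6))
(array([ 0.5284, -0.1196]), np.float64(149.6)) (array([0.556 , 0.0189]), np.float64(59.7))
(array([ 0.5312, -0.1213]), np.float64(173.1)) (array([0.5355, 0.0335]), np.float64(201.9))
```

Emit:
send_rows(
  moves=[
    {"slide":[0.01,-0.2,0],"turn":0,"gripper":0.2},
    {"slide":[0.025,-0.4,0],"turn":0,"gripper":0.2},
    {"slide":[0.025,-0.6,0],"turn":0,"gripper":0.2},
    {"slide":[0.025,-0.8,0],"turn":0,"gripper":0.2},
    {"slide":[0.025,-1,0],"turn":0,"gripper":0.2},
  ],
)

```text
time_s: 33.07
tcp_pos: [0.5336, 0.0289, 0.3111]
eef_rot: [180.0, 0.2, -0.0]
contact_force: [0.8, 0.1, -0.9]
gripper_width: 0.0233
gripper_force: 40.0
```

Emit:
send_rows(
  moves=[
    {"slide":[0,-0.045,0],"turn":0,"gripper":0.2},
    {"slide":[0,-0.045,0],"turn":0,"gripper":0.2},
    {"slide":[0,-0.045,0.06],"turn":0,"gripper":0.2},
    {"slide":[0,-0.045,0.12],"turn":0,"gripper":0.2},
    {"slide":[0,-0.045,0.2],"turn":0,"gripper":0.2},
  ],
)

```text
time_s: 33.48
tcp_pos: [0.5345, 0.0335, 0.2822]
eef_rot: [180.0, 0.0, -0.1]
contact_force: [0.3, 0.3, -1.7]
gripper_width: 0.0234
gripper_force: 40.0
```

```bash
python3 - <<'E'
from h import *
s=cap('scene');w=cap('wrist');st()
print(fit([s],.533,.03,[.033,.0295],.11),fit([w],.535,.034,[.033,.0295],.11))
E
```

```text
{'time_s': 33.5833, 'joints': [24.5588, 5.5757, -11.8738, -0.0663, -72.8512, 65.3695], 'tcp_pos': [0.5331, 0.0332, 0.2803], 'eef_rot': [179.9321, 0.2997, -0.0916], 'contact_force': [0.8324, -0.9079, -1.237], 'moment': [-0.1025, 0.0854, 0.0434], 'gripper_force': 39.9765, 'gripper_width': 0.0236}
(array([0.535 , 0.0275]), np.float64(121.8)) (array([0.5351, 0.036 ]), np.float64(185.5))
```

Emit:
send_rows(
  moves=[
    {"slide":[0,0,0.08],"turn":0,"gripper":0.2},
    {"slide":[0,0,0.16],"turn":0,"gripper":0.2},
    {"slide":[0,0,0.24],"turn":0,"gripper":0.2},
    {"slide":[0,0,0.32],"turn":0,"gripper":0.2},
    {"slide":[0,0,0.36],"turn":0,"gripper":0.2},
  ],
)

```text
time_s: 34.0
tcp_pos: [0.534, 0.0334, 0.228]
eef_rot: [180.0, 0.1, -0.1]
contact_force: [-0.1, 0.4, -1.5]
gripper_width: 0.0233
gripper_force: 40.0
```

Emit:
send_rows(
  moves=[
    {"slide":[0,0,0.1],"turn":0,"gripper":0.2},
    {"slide":[0,0,0.2],"turn":0,"gripper":0.2},
    {"slide":[0,0,0.3],"turn":0,"gripper":0.2},
    {"slide":[0,0,0.38],"turn":0,"gripper":0.2},
    {"slide":[0,0,0.41],"turn":0,"gripper":0.2},
  ],
)

```text
time_s: 34.42
tcp_pos: [0.5339, 0.0337, 0.1665]
eef_rot: [180.0, 0.1, -0.0]
contact_force: [-0.6, 0.2, -2.1]
gripper_width: 0.0237
gripper_force: 40.0
```

Emit:
send_rows(
  moves=[
    {"slide":[0,0,0.003],"turn":0,"gripper":0.2},
    {"slide":[0,0,0.006],"turn":0,"gripper":0.2},
    {"slide":[0,0,0.01],"turn":0,"gripper":0.2},
    {"slide":[0,0,0.01],"turn":0,"gripper":0.2},
    {"slide":[0,0,0.01],"turn":0,"gripper":0.2},
  ],
)

```text
time_s: 34.83
tcp_pos: [0.5351, 0.0346, 0.1673]
eef_rot: [-180.0, -0.1, 0.0]
contact_force: [0.7, -0.4, -1.5]
gripper_width: 0.0237
gripper_force: 40.0
```

Emit:
send_rows(
  moves=[
    {"slide":[0,0,0.005],"turn":0,"gripper":0.2},
    {"slide":[0,0,0.01],"turn":0,"gripper":0.2},
    {"slide":[0,0,0.015],"turn":0,"gripper":0.2},
    {"slide":[0,0,0.018],"turn":0,"gripper":0.2},
    {"slide":[0,0,0.018],"turn":0,"gripper":0.2},
  ],
)

```text
time_s: 35.25
tcp_pos: [0.5347, 0.0345, 0.1639]
eef_rot: [180.0, 0.0, 0.0]
contact_force: [-0.3, -0.5, -1.0]
gripper_width: 0.0234
gripper_force: 40.0
```

Emit:
send_rows(
  moves=[
    {"slide":[0,0,0.003],"turn":0,"gripper":0.2},
    {"slide":[0,0,0.007],"turn":0,"gripper":0.2},
    {"slide":[0,0,0.007],"turn":0,"gripper":0.2},
    {"slide":[0,0,0.007],"turn":0,"gripper":0.2},
    {"slide":[0,0,0.007],"turn":0,"gripper":0.2},
  ],
)

```text
time_s: 35.67
tcp_pos: [0.5348, 0.0345, 0.1629]
eef_rot: [180.0, -0.0, 0.0]
contact_force: [0.3, -0.1, -0.9]
gripper_width: 0.0233
gripper_force: 40.0
```

Emit:
send_rows(
  moves=[
    {"slide":[0,0,0.003],"turn":0,"gripper":0.2},
    {"slide":[0,0,0.007],"turn":0,"gripper":0.2},
    {"slide":[0,0,0.007],"turn":0,"gripper":0.2},
    {"slide":[0,0,0.007],"turn":0,"gripper":0.2},
    {"slide":[0,0,0.007],"turn":0,"gripper":0.2},
  ],
)

```text
time_s: 36.08
tcp_pos: [0.5352, 0.0345, 0.1629]
eef_rot: [-180.0, -0.1, 0.0]
contact_force: [-2.3, -0.6, 5.6]
gripper_width: 0.0234
gripper_force: 40.0
```

Emit:
send_rows(
  moves=[
    {"slide":[0,0,-0.12],"turn":0,"gripper":0.2},
    {"slide":[0,0,-0.3],"turn":0,"gripper":0.2},
    {"slide":[0,0,-0.48],"turn":0,"gripper":0.2},
    {"slide":[0,0,-0.59],"turn":0,"gripper":0.2},
    {"slide":[0,0,-0.59],"turn":0,"gripper":0.2},
  ],
)

```text
time_s: 36.5
tcp_pos: [0.5367, 0.0348, 0.2545]
eef_rot: [-179.9, -0.4, 0.0]
contact_force: [1.2, -0.1, -0.7]
gripper_width: 0.0235
gripper_force: 40.0
```

Emit:
send_rows(
  moves=[
    {"slide":[0,0,0.15],"turn":0,"gripper":0.2},
    {"slide":[0,0,0.35],"turn":0,"gripper":0.2},
    {"slide":[0,0,0.5],"turn":0,"gripper":0.2},
    {"slide":[0,0,0.57],"turn":0,"gripper":0.2},
    {"slide":[0,0,0.59],"turn":0,"gripper":0.2},
  ],
)

```text
time_s: 36.92
tcp_pos: [0.535, 0.0341, 0.162]
eef_rot: [179.9, 0.0, 0.1]
contact_force: [-5.7, 1.2, 22.5]
gripper_width: 0.0234
gripper_force: 40.0
```

Emit:
send_rows(
  moves=[
    {"slide":[0,0,-0.12],"turn":0,"gripper":0.2},
    {"slide":[0,0,-0.3],"turn":0,"gripper":0.2},
    {"slide":[0,0,-0.48],"turn":0,"gripper":0.2},
    {"slide":[0,0,-0.59],"turn":0,"gripper":0.2},
    {"slide":[0,0,-0.59],"turn":0,"gripper":0.2},
  ],
)

```text
time_s: 37.33
tcp_pos: [0.5369, 0.0349, 0.2547]
eef_rot: [-179.9, -0.4, 0.0]
contact_force: [1.2, 0.3, -0.5]
gripper_width: 0.023
gripper_force: 40.0
```

Emit:
send_rows(
  moves=[
    {"slide":[0,0,0.15],"turn":0,"gripper":0.2},
    {"slide":[0,0,0.35],"turn":0,"gripper":0.2},
    {"slide":[0,0,0.5],"turn":0,"gripper":0.2},
    {"slide":[0,0,0.57],"turn":0,"gripper":0.2},
    {"slide":[0,0,0.592],"turn":0,"gripper":0.2},
  ],
)

```text
time_s: 37.75
tcp_pos: [0.5348, 0.034, 0.1614]
eef_rot: [179.9, 0.1, 0.1]
contact_force: [-5.4, 0.8, 22.2]
gripper_width: 0.0231
gripper_force: 40.0
```

Emit:
send_rows(
  moves=[
    {"slide":[0,0,-0.12],"turn":0,"gripper":0.2},
    {"slide":[0,0,-0.3],"turn":0,"gripper":0.2},
    {"slide":[0,0,-0.48],"turn":0,"gripper":0.2},
    {"slide":[0,0,-0.59],"turn":0,"gripper":0.2},
    {"slide":[0,0,-0.59],"turn":0,"gripper":0.2},
  ],
)

```text
time_s: 38.17
tcp_pos: [0.5371, 0.0348, 0.2546]
eef_rot: [-179.9, -0.4, 0.0]
contact_force: [1.0, 1.1, -1.1]
gripper_width: 0.0236
gripper_force: 40.0
```

Emit:
send_rows(
  moves=[
    {"slide":[0,0,0.15],"turn":0,"gripper":0.2},
    {"slide":[0,0,0.35],"turn":0,"gripper":0.2},
    {"slide":[0,0,0.5],"turn":0,"gripper":0.2},
    {"slide":[0,0,0.57],"turn":0,"gripper":0.2},
    {"slide":[0,0,0.592],"turn":0,"gripper":0.2},
  ],
)

```text
time_s: 38.58
tcp_pos: [0.5348, 0.034, 0.1611]
eef_rot: [179.9, 0.1, 0.1]
contact_force: [-5.5, 0.3, 20.2]
gripper_width: 0.0234
gripper_force: 40.0
```

Emit:
send_rows(
  moves=[
    {"slide":[0,0,0],"turn":0,"gripper":0.2},
    {"slide":[0,0,0],"turn":0,"gripper":0.2},
    {"slide":[0,0,0],"turn":0,"gripper":0.2},
    {"slide":[0,0,0],"turn":0,"gripper":0.2},
    {"slide":[0,0,0],"turn":0,"gripper":0.2},
  ],
)

```text
time_s: 39.0
tcp_pos: [0.5349, 0.0345, 0.1614]
eef_rot: [-180.0, -0.0, 0.0]
contact_force: [0.8, -0.3, -1.6]
gripper_width: 0.0232
gripper_force: 40.0
```

Emit:
send_rows(
  moves=[
    {"slide":[0,0,-0.15],"turn":0,"gripper":0.2},
    {"slide":[0,0,-0.35],"turn":0,"gripper":0.2},
    {"slide":[0,0,-0.6],"turn":0,"gripper":0.2},
    {"slide":[0,0,-0.8],"turn":0,"gripper":0.2},
    {"slide":[0,0,-1],"turn":0,"gripper":0.2},
  ],
)

```text
time_s: 39.42
tcp_pos: [0.5347, 0.0344, 0.3133]
eef_rot: [-180.0, -0.1, 0.0]
contact_force: [0.3, 1.3, -2.0]
gripper_width: 0.0231
gripper_force: 40.0
```

Emit:
send_rows(
  moves=[
    {"slide":[0,0,-0.1],"turn":0,"gripper":0.2},
    {"slide":[0.1,0.3,-0.1],"turn":0,"gripper":0.2},
    {"slide":[0.18,0.52,-0.1],"turn":0,"gripper":0.2},
    {"slide":[0.26,0.75,-0.1],"turn":0,"gripper":0.2},
    {"slide":[0.344,0.995,-0.1],"turn":0,"gripper":0.2},
  ],
)

```text
time_s: 39.83
tcp_pos: [0.5867, -0.1159, 0.3267]
eef_rot: [-180.0, -0.0, 0.1]
contact_force: [0.4, -0.2, -1.2]
gripper_width: 0.0236
gripper_force: 40.0
```

Emit:
send_rows(
  moves=[
    {"slide":[0.1,0.25,0],"turn":0,"gripper":0.2},
    {"slide":[0.18,0.5,0],"turn":0,"gripper":0.2},
    {"slide":[0.26,0.75,0],"turn":0,"gripper":0.2},
    {"slide":[0.344,0.995,0],"turn":0,"gripper":0.2},
    {"slide":[0.344,0.995,0],"turn":0,"gripper":0.2},
  ],
)

```text
time_s: 40.25
tcp_pos: [0.6387, -0.2699, 0.3239]
eef_rot: [179.9, 0.2, -0.2]
contact_force: [0.6, 2.3, -2.8]
gripper_width: 0.0236
gripper_force: 40.0
```

Emit:
send_rows(
  moves=[
    {"slide":[0,0,0],"turn":0,"gripper":0.2},
    {"slide":[0,0,0],"turn":0,"gripper":0.2},
    {"slide":[0,0,0],"turn":0,"gripper":0.2},
    {"slide":[0,0,0],"turn":0,"gripper":0.2},
    {"slide":[0,0,0],"turn":0,"gripper":0.2},
  ],
)

```text
time_s: 40.67
tcp_pos: [0.6381, -0.2629, 0.3271]
eef_rot: [180.0, -0.1, 0.1]
contact_force: [0.1, -0.5, -1.0]
gripper_width: 0.0232
gripper_force: 40.0
```

```bash
python3 - <<'E'
from h import *
C=[cap('scene'),cap('top')];st()
print(fit(C[:1],.5275,-.121,[.033,.0295],.07),fit(C[:1],.533,.03,[.033,.0295],.11))
print('rim',fit(C[:1],.638,-.268,[.029,.025],.09))
c=dict(C[0]);c['img']=cv2.imread('pics/scene11.png')[...,::-1].copy();print('rim',fit([c],.638,-.268,[.029,.025],.09))
print([(k,np.round(d['location'],3).tolist(),round(d['p'],2)) for k in('glue','lever_grip','stand') for d in optics.look_for('scene',k)[:1]])
E
```

```text
{'time_s': 40.7667, 'joints': [-6.2768, 19.7193, 12.2644, -0.0008, -82.4952, 96.3534], 'tcp_pos': [0.6381, -0.2631, 0.3269], 'eef_rot': [179.9953, -0.0497, 0.0765], 'contact_force': [-0.0387, -1.1176, -1.4517], 'moment': [-0.0514, -0.0239, 0.0528], 'gripper_force': 39.9979, 'gripper_width': 0.0235}
(array([ 0.5277, -0.1207]), np.float64(168.3)) (array([0.5316, 0.0273]), np.float64(154.1))
rim (array([ 0.6362, -0.2705]), np.float64(181.7))
rim (array([ 0.6361, -0.2708]), np.float64(182.5))
[('glue', [0.545, -0.41, 0.071], 0.58), ('lever_grip', [0.531, -0.116, 0.047], 0.58), ('stand', [0.642, -0.244, 0.05], 0.94)]
```

```bash
python3 - <<'E'
from h import *
c=cap('scene');o=dict(c);o['img']=cv2.imread('pics/scene11.png')[...,::-1].copy()
for d,t in((o,(.638,-.2639,.3168)),(c,(.6381,-.2631,.3269))):
    a=d['img'].astype(int);m=(a[...,0]-a[...,2]>30)
    for dz in(.08,.1,.12,.14):
        p=proj(d,[[t[0],t[1],t[2]-dz]])[0];v=int(round(p[1]));u=int(round(p[0]))
        q=[]
        for vv in(v-1,v,v+1):
            r=np.flatnonzero(m[vv,u-14:u+15])+u-14
            if len(r):q.append((r.min()+r.max())/2)
        print(dz,p.round(1),np.round(np.mean(q)-p[0],2) if q else None,len(r))
E
```

```text
0.08 [172.5 131.9] 0.3 9
0.1 [173.9 137.9] 0.1 17
0.12 [175.2 143.8] 0.43 17
0.14 [176.5 149.6] 0.64 16
0.08 [171.9 128.9] 1.76 17
0.1 [173.3 135.1] 2.04 17
0.12 [174.6 141. ] 2.52 16
0.14 [176.  146.8] 2.37 15
```

```bash
python3 - <<'E'
from h import *
c=cap('wrist','w14.png');x,y,z=get_state()['tcp_pos']
print(proj(c,[[x,y,z+.02],[x,y,z-.076],[x,y,z-.147],[x+.0235,y,z-.147],[x-.0235,y,z-.147],[x,y+.0235,z-.147]]).round(1).tolist())
for f in('wrist11.png','w12.png','w13.png','w14.png'):
    a=cv2.imread('pics/'+f)[...,::-1].astype(int);m=((a[...,0]-a[...,2]>30)).astype(np.uint8);m[:,:225]=0;m[:,335:]=0;m[330:]=0;m[:150]=0
    n,l,S,ce=cv2.connectedComponentsWithStats(m);print(f,[(S[i].tolist(),ce[i].round(1).tolist()) for i in range(1,n) if S[i,4]>60])
E
```

```text
[[280.8, 280.3], [280.1, 217.9], [279.8, 195.1], [279.9, 171.6], [279.8, 217.6], [256.1, 195.1]]
wrist11.png [([249, 174, 60, 111, 3593], [278.6, 233.1]), ([327, 273, 8, 55, 230], [331.8, 298.5]), ([250, 315, 57, 15, 802], [278.2, 321.8])]
w12.png [([228, 174, 107, 112, 4353], [277.5, 234.6]), ([225, 273, 6, 18, 62], [226.7, 280.5]), ([327, 273, 8, 56, 240], [331.7, 298.5]), ([250, 315, 58, 15, 805], [278.3, 321.8])]
w13.png [([249, 174, 61, 112, 3670], [278.4, 233.4]), ([225, 273, 6, 20, 66], [226.6, 280.7]), ([327, 273, 8, 56, 239], [331.7, 298.4]), ([250, 315, 58, 15, 840], [278.3, 322.0])]
w14.png [([249, 182, 60, 103, 3247], [278.5, 236.2]), ([327, 273, 8, 55, 231], [331.8, 298.7]), ([249, 315, 59, 15, 859], [278.3, 322.0])]
```

The brush has tilted about 2.5° in the grip, with its tip roughly 6.5 mm towards -x. I'll offset x and put it in gently.

Emit:
send_rows(
  moves=[
    {"slide":[0.043,0.006,0],"turn":0,"gripper":0.2},
    {"slide":[0.043,0.006,0.15],"turn":0,"gripper":0.2},
    {"slide":[0.043,0.006,0.3],"turn":0,"gripper":0.2},
    {"slide":[0.043,0.006,0.45],"turn":0,"gripper":0.2},
    {"slide":[0.043,0.006,0.51],"turn":0,"gripper":0.2},
  ],
)

```text
time_s: 41.43
tcp_pos: [0.6435, -0.2644, 0.246]
eef_rot: [-179.9, 0.2, -0.0]
contact_force: [-0.9, 0.7, -2.5]
gripper_width: 0.0235
gripper_force: 40.0
```

Emit:
send_rows(
  moves=[
    {"slide":[0,0,0],"turn":0,"gripper":0.2},
    {"slide":[0,0,0.02],"turn":0,"gripper":0.2},
    {"slide":[0,0,0.04],"turn":0,"gripper":0.2},
    {"slide":[0,0,0.06],"turn":0,"gripper":0.2},
    {"slide":[0,0,0.08],"turn":0,"gripper":0.2},
  ],
)

```text
time_s: 41.85
tcp_pos: [0.645, -0.265, 0.2387]
eef_rot: [180.0, -0.1, 0.0]
contact_force: [-1.0, -0.1, -1.3]
gripper_width: 0.0234
gripper_force: 40.0
```

```bash
python3 - <<'E'
from h import *
c=cap('wrist','w15.png');s=cap('scene','s15.png');st()
for z in(.09,): print(fit([c],.64,-.265,[.029],z,.012),fit([c],.64,-.265,[.045],.003,.012),fit([s],.638,-.27,[.029],.09,.008))
E
```

```text
{'time_s': 41.95, 'joints': [-6.366, 22.2474, 4.6972, -0.0075, -72.4482, 96.3736], 'tcp_pos': [0.6444, -0.2648, 0.2378], 'eef_rot': [-179.9931, -0.0024, 0.0053], 'contact_force': [-0.3292, 0.2956, -1.4041], 'moment': [-0.0123, 0.0058, -0.0231], 'gripper_force': 39.9979, 'gripper_width': 0.0234}
(array([ 0.6288, -0.2636]), np.float64(62.2)) (array([ 0.6374, -0.2648]), np.float64(95.7)) (array([ 0.6352, -0.2731]), np.float64(78.1))
```

Emit:
send_rows(
  moves=[
    {"slide":[0,0,0.02],"turn":0,"gripper":0.2},
    {"slide":[0,0,0.04],"turn":0,"gripper":0.2},
    {"slide":[0,0,0.06],"turn":0,"gripper":0.2},
    {"slide":[0,0,0.08],"turn":0,"gripper":0.2},
    {"slide":[0,0,0.08],"turn":0,"gripper":0.2},
  ],
)

```text
time_s: 42.37
tcp_pos: [0.6441, -0.2647, 0.2248]
eef_rot: [-180.0, 0.1, 0.0]
contact_force: [-0.9, -0.0, -1.4]
gripper_width: 0.0231
gripper_force: 40.0
```

```bash
python3 - <<'E'
from h import *
st()
E
```

```text
{'time_s': 42.3667, 'joints': [-6.3653, 22.6534, 3.6313, -0.0163, -71.048, 96.3737], 'tcp_pos': [0.6441, -0.2647, 0.2248], 'eef_rot': [-179.9769, 0.0679, 0.0031], 'contact_force': [-0.9144, -0.013, -1.4273], 'moment': [0.0121, 0.0276, -0.0223], 'gripper_force': 39.9977, 'gripper_width': 0.0231}
```

No resistance at 13 mm below the rim, so I'll continue.

Emit:
send_rows(
  moves=[
    {"slide":[0,0,0.05],"turn":0,"gripper":0.2},
    {"slide":[0,0,0.1],"turn":0,"gripper":0.2},
    {"slide":[-0.003,0,0.15],"turn":0,"gripper":0.2},
    {"slide":[-0.005,0,0.2],"turn":0,"gripper":0.2},
    {"slide":[-0.005,0,0.2],"turn":0,"gripper":0.2},
  ],
)

```text
time_s: 42.78
tcp_pos: [0.6426, -0.2645, 0.1931]
eef_rot: [-179.9, 0.2, -0.0]
contact_force: [0.5, -0.0, -3.1]
gripper_width: 0.0238
gripper_force: 40.0
```

Emit:
send_rows(
  moves=[
    {"slide":[-0.003,0,0.05],"turn":0,"gripper":0.2},
    {"slide":[-0.005,0,0.1],"turn":0,"gripper":0.2},
    {"slide":[-0.008,0,0.15],"turn":0,"gripper":0.2},
    {"slide":[-0.01,0,0.18],"turn":0,"gripper":0.2},
    {"slide":[-0.01,0,0.18],"turn":0,"gripper":0.2},
  ],
)

```text
time_s: 43.2
tcp_pos: [0.6414, -0.2647, 0.1671]
eef_rot: [-180.0, 0.1, -0.0]
contact_force: [-0.4, -0.0, -1.2]
gripper_width: 0.0235
gripper_force: 40.0
```

Emit:
send_rows(
  moves=[
    {"slide":[-0.003,0,0.025],"turn":0,"gripper":0.2},
    {"slide":[-0.006,0,0.05],"turn":0,"gripper":0.2},
    {"slide":[-0.01,0,0.07],"turn":0,"gripper":0.2},
    {"slide":[-0.012,0,0.084],"turn":0,"gripper":0.2},
    {"slide":[-0.012,0,0.084],"turn":0,"gripper":0.2},
  ],
)

```text
time_s: 43.62
tcp_pos: [0.6404, -0.2649, 0.1558]
eef_rot: [-180.0, -0.0, 0.0]
contact_force: [1.2, -0.8, -0.4]
gripper_width: 0.0233
gripper_force: 40.0
```

Emit:
send_rows(
  moves=[
    {"slide":[0,0,0],"turn":0,"gripper":0.2},
    {"slide":[0,0,0.003],"turn":0,"gripper":0.2},
    {"slide":[0,0,0.006],"turn":0,"gripper":0.2},
    {"slide":[0,0,0.008],"turn":0,"gripper":0.2},
    {"slide":[0,0,0.008],"turn":0,"gripper":0.2},
  ],
)

```text
time_s: 44.03
tcp_pos: [0.6405, -0.2649, 0.1551]
eef_rot: [180.0, -0.0, 0.0]
contact_force: [0.5, -0.4, -1.2]
gripper_width: 0.0236
gripper_force: 40.0
```

```bash
python3 - <<'E'
from h import *
st()
E
```

```text
{'time_s': 44.0333, 'joints': [-6.4037, 24.9024, -2.217, 0.0044, -62.8631, 96.4116], 'tcp_pos': [0.6405, -0.2649, 0.1551], 'eef_rot': [179.9942, -0.0169, 0.0098], 'contact_force': [0.4786, -0.3539, -1.1909], 'moment': [-0.0767, -0.1977, -0.0091], 'gripper_force': 39.998, 'gripper_width': 0.0236}
```

Down 1.5 mm more, then release slowly and retreat straight up.

Emit:
send_rows(
  moves=[
    {"slide":[0,0,0.004],"turn":0,"gripper":0.2},
    {"slide":[0,0,0.008],"turn":0,"gripper":0.2},
    {"slide":[0,0,0.01],"turn":0,"gripper":0.2},
    {"slide":[0,0,0.01],"turn":0,"gripper":0.2},
    {"slide":[0,0,0.01],"turn":0,"gripper":0.2},
  ],
)

```text
time_s: 44.45
tcp_pos: [0.6404, -0.2649, 0.1534]
eef_rot: [-180.0, -0.0, 0.0]
contact_force: [1.7, -0.3, -0.6]
gripper_width: 0.0237
gripper_force: 40.0
```

Emit:
send_rows(
  moves=[
    {"slide":[0,0,0],"turn":0,"gripper":0.4},
    {"slide":[0,0,0],"turn":0,"gripper":0.6},
    {"slide":[0,0,0],"turn":0,"gripper":0.8},
    {"slide":[0,0,0],"turn":0,"gripper":0.8},
    {"slide":[0,0,0],"turn":0,"gripper":0.8},
  ],
)

```text
time_s: 44.87
tcp_pos: [0.6404, -0.2649, 0.1536]
eef_rot: [180.0, -0.0, 0.0]
contact_force: [0.5, -0.9, -0.5]
gripper_width: 0.0514
gripper_force: 0.0
```

Emit:
send_rows(
  moves=[
    {"slide":[0,0,0],"turn":0,"gripper":0.8},
    {"slide":[0,0,0],"turn":0,"gripper":0.8},
    {"slide":[0,0,0],"turn":0,"gripper":0.8},
    {"slide":[0,0,0],"turn":0,"gripper":0.8},
    {"slide":[0,0,0],"turn":0,"gripper":0.8},
  ],
)

```text
time_s: 45.28
tcp_pos: [0.6404, -0.2649, 0.1535]
eef_rot: [-180.0, 0.0, 0.0]
contact_force: [-0.0, 0.7, -0.0]
gripper_width: 0.0698
gripper_force: 0.0
```

Emit:
send_rows(
  moves=[
    {"slide":[0,0,-0.1],"turn":0,"gripper":0.8},
    {"slide":[0,0,-0.3],"turn":0,"gripper":0.8},
    {"slide":[0,0,-0.55],"turn":0,"gripper":0.8},
    {"slide":[0,0,-0.8],"turn":0,"gripper":0.8},
    {"slide":[0,0,-1],"turn":0,"gripper":0.8},
  ],
)

```text
time_s: 45.7
tcp_pos: [0.6406, -0.2652, 0.3068]
eef_rot: [179.9, -0.1, 0.0]
contact_force: [0.8, -0.3, 0.5]
gripper_width: 0.0701
gripper_force: 0.0
```

Emit:
send_rows(
  moves=[
    {"slide":[-0.1,0.02,-0.2],"turn":0,"gripper":0.8},
    {"slide":[-0.3,0.05,-0.28],"turn":0.04,"gripper":0.8},
    {"slide":[-0.5,0.08,-0.28],"turn":0.08,"gripper":0.8},
    {"slide":[-0.75,0.1,-0.28],"turn":0.117,"gripper":0.8},
    {"slide":[-0.99,0.113,-0.28],"turn":0.117,"gripper":0.8},
  ],
)

```text
time_s: 46.12
tcp_pos: [0.4904, -0.2819, 0.3454]
eef_rot: [-180.0, -0.0, -10.7]
contact_force: [-0.0, 0.2, 0.5]
gripper_width: 0.0703
gripper_force: 0.0
```

```bash
python3 - <<'E'
from h import *
s=cap('scene','s16.png');w=cap('wrist','w16.png');st()
for n in('scene','wrist'):print([(k,np.round(d['location'],3).tolist(),round(d['p'],2)) for k in('brush','brush_grip','stand','lever_grip','glue') for d in optics.look_for(n,k)[:1]])
o=dict(s);o['img']=cv2.imread('pics/scene5.png')[...,::-1].copy()
for d in(o,s):
    a=d['img'].astype(int);m=(a[...,0]-a[...,2]>35)&(a[...,0]<190);k=np.zeros_like(m);k[125:165,160:195]=m[125:165,160:195]
    n,l,S,ce=cv2.connectedComponentsWithStats(k.astype(np.uint8));i=1+np.argmax(S[1:,4]);print(S[i],ce[i].round(1))
E
```

```text
{'time_s': 46.2167, 'joints': [-10.1499, 6.7565, -2.0169, 0.0003, -81.0901, 89.544], 'tcp_pos': [0.4878, -0.2822, 0.3475], 'eef_rot': [-179.9992, -0.1365, -10.6058], 'contact_force': [-0.2883, -0.1812, 1.432], 'moment': [-0.0315, -0.1327, 0.0047], 'gripper_force': 0.0, 'gripper_width': 0.0704}
[('brush', [0.633, -0.256, 0.156], 0.81), ('brush_grip', [0.63, -0.262, 0.153], 0.82), ('stand', [0.649, -0.239, 0.037], 0.86), ('lever_grip', [0.492, -0.277, 0.155], 0.68), ('glue', [0.553, -0.414, 0.082], 0.97)]
[('brush', [0.633, -0.268, 0.173], 0.84), ('brush_grip', [0.626, -0.268, 0.172], 0.61), ('stand', [0.621, -0.277, 0.004], 0.88), ('lever_grip', [0.493, -0.287, 0.165], 0.94), ('glue', [0.552, -0.427, 0.102], 0.86)]
[172 139  10  21 122] [176.5 148.6]
[173 139  10  21 117] [178.1 148. ]
```

The brush is seated at its original height. Now the lever.

Emit:
send_rows(
  moves=[
    {"slide":[0,0,0],"turn":0,"gripper":0.8},
    {"slide":[0,0,0.2],"turn":0,"gripper":0.8},
    {"slide":[0,0,0.4],"turn":0,"gripper":0.8},
    {"slide":[0,0,0.6],"turn":0,"gripper":0.8},
    {"slide":[0,0,0.8],"turn":0,"gripper":0.8},
  ],
)

```text
time_s: 47.13
tcp_pos: [0.492, -0.2818, 0.2243]
eef_rot: [-180.0, -0.0, -10.5]
contact_force: [0.5, -0.5, -0.3]
gripper_width: 0.0699
gripper_force: 0.0
```

Emit:
send_rows(
  moves=[
    {"slide":[0,0,0],"turn":0,"gripper":0.8},
    {"slide":[0,0,0],"turn":0,"gripper":0.8},
    {"slide":[0,0,0],"turn":0,"gripper":0.8},
    {"slide":[0,0,0],"turn":0,"gripper":0.8},
    {"slide":[0,0,0],"turn":0,"gripper":0.8},
  ],
)

```text
time_s: 47.55
tcp_pos: [0.4929, -0.2822, 0.2275]
eef_rot: [180.0, -0.2, -10.5]
contact_force: [1.0, -0.2, -0.0]
gripper_width: 0.0701
gripper_force: 0.0
```

Emit:
send_rows(
  moves=[
    {"slide":[0,0,0.15],"turn":0,"gripper":0.8},
    {"slide":[0,0,0.3],"turn":0,"gripper":0.8},
    {"slide":[0,0,0.45],"turn":0,"gripper":0.8},
    {"slide":[0,0,0.57],"turn":0,"gripper":0.8},
    {"slide":[0,0,0.57],"turn":0,"gripper":0.3},
  ],
  newtons=25,
)

```text
time_s: 47.97
tcp_pos: [0.4904, -0.2813, 0.1375]
eef_rot: [-180.0, 0.2, -10.6]
contact_force: [-0.7, -0.3, -0.8]
gripper_width: 0.0673
gripper_force: 0.0
```

Emit:
send_rows(
  moves=[
    {"slide":[0,0,0],"turn":0,"gripper":0.3},
    {"slide":[0,0,0],"turn":0,"gripper":0.3},
    {"slide":[0,0,0],"turn":0,"gripper":0.3},
    {"slide":[0,0,0],"turn":0,"gripper":0.3},
    {"slide":[0,0,0],"turn":0,"gripper":0.3},
  ],
)

```text
time_s: 48.38
tcp_pos: [0.4925, -0.282, 0.1411]
eef_rot: [180.0, -0.1, -10.5]
contact_force: [-0.7, 0.0, 0.3]
gripper_width: 0.0351
gripper_force: 0.0
```

Emit:
send_rows(
  moves=[
    {"slide":[0,0,0],"turn":0,"gripper":0.3},
    {"slide":[0,0,0],"turn":0,"gripper":0.3},
    {"slide":[0,0,0],"turn":0,"gripper":0.3},
    {"slide":[0,0,0],"turn":0,"gripper":0.3},
    {"slide":[0,0,0],"turn":0,"gripper":0.3},
  ],
)

```text
time_s: 48.8
tcp_pos: [0.4924, -0.2818, 0.1408]
eef_rot: [180.0, -0.1, -10.5]
contact_force: [-0.7, 3.2, 5.8]
gripper_width: 0.032
gripper_force: 25.0
```

Emit:
send_rows(
  moves=[
    {"slide":[-0.061,0,0.003],"turn":0,"gripper":0.3},
    {"slide":[-0.121,0,0.011],"turn":0,"gripper":0.3},
    {"slide":[-0.181,0,0.024],"turn":0,"gripper":0.3},
    {"slide":[-0.239,0,0.042],"turn":0,"gripper":0.3},
    {"slide":[-0.239,0,0.042],"turn":0,"gripper":0.3},
  ],
)

```text
time_s: 49.22
tcp_pos: [0.4574, -0.2758, 0.1352]
eef_rot: [180.0, -0.2, -10.5]
contact_force: [-0.7, 0.8, 6.6]
gripper_width: 0.0321
gripper_force: 25.0
```

Emit:
send_rows(
  moves=[
    {"slide":[-0.057,0,0.023],"turn":0,"gripper":0.3},
    {"slide":[-0.111,0,0.051],"turn":0,"gripper":0.3},
    {"slide":[-0.162,0,0.085],"turn":0,"gripper":0.3},
    {"slide":[-0.211,0,0.121],"turn":0,"gripper":0.3},
    {"slide":[-0.22,0,0.129],"turn":0,"gripper":0.3},
  ],
)

```text
time_s: 49.63
tcp_pos: [0.4239, -0.2699, 0.1152]
eef_rot: [179.9, -0.1, -10.5]
contact_force: [-3.3, -0.9, 9.4]
gripper_width: 0.0315
gripper_force: 25.0
```

Emit:
send_rows(
  moves=[
    {"slide":[0,0,0],"turn":0,"gripper":0.3},
    {"slide":[0,0,0],"turn":0,"gripper":0.3},
    {"slide":[0,0,0],"turn":0,"gripper":0.3},
    {"slide":[0,0,0],"turn":0,"gripper":0.3},
    {"slide":[0,0,0],"turn":0,"gripper":0.3},
  ],
)

```text
time_s: 50.05
tcp_pos: [0.4238, -0.2699, 0.1151]
eef_rot: [179.9, 0.0, -10.5]
contact_force: [-4.2, -1.3, 8.1]
gripper_width: 0.0319
gripper_force: 25.0
```

Emit:
send_rows(
  moves=[
    {"slide":[-0.005,0,0.004],"turn":0,"gripper":0.3},
    {"slide":[-0.01,0,0.009],"turn":0,"gripper":0.3},
    {"slide":[-0.015,0,0.013],"turn":0,"gripper":0.3},
    {"slide":[-0.015,0,0.013],"turn":0,"gripper":0.3},
    {"slide":[-0.015,0,0.013],"turn":0,"gripper":0.3},
  ],
)

```text
time_s: 50.47
tcp_pos: [0.4221, -0.2696, 0.1136]
eef_rot: [179.9, -0.1, -10.5]
contact_force: [-3.9, -1.1, 10.2]
gripper_width: 0.0316
gripper_force: 25.0
```

Emit:
send_rows(
  moves=[
    {"slide":[0,0,0],"turn":0,"gripper":0.8},
    {"slide":[0,0,0],"turn":0,"gripper":0.8},
    {"slide":[0,0,0],"turn":0,"gripper":0.8},
    {"slide":[0,0,0],"turn":0,"gripper":0.8},
    {"slide":[0,0,0],"turn":0,"gripper":0.8},
  ],
)

```text
time_s: 50.88
tcp_pos: [0.422, -0.2688, 0.1122]
eef_rot: [-180.0, 0.0, -10.5]
contact_force: [-0.8, 0.2, -0.3]
gripper_width: 0.0595
gripper_force: 0.0
```

Emit:
send_rows(
  moves=[
    {"slide":[0,0,-0.1],"turn":0,"gripper":0.8},
    {"slide":[0,0,-0.3],"turn":0,"gripper":0.8},
    {"slide":[0,0,-0.55],"turn":0,"gripper":0.8},
    {"slide":[0,0,-0.8],"turn":0,"gripper":0.8},
    {"slide":[0,0,-1],"turn":0,"gripper":0.8},
  ],
)

```text
time_s: 51.3
tcp_pos: [0.4222, -0.2691, 0.2652]
eef_rot: [180.0, -0.1, -10.5]
contact_force: [1.4, -0.2, 0.2]
gripper_width: 0.0702
gripper_force: 0.0
```

Emit:
send_rows(
  moves=[
    {"slide":[-0.05,-0.2,-0.1],"turn":0,"gripper":0.8},
    {"slide":[-0.1,-0.4,-0.2],"turn":0,"gripper":0.8},
    {"slide":[-0.1,-0.6,-0.3],"turn":0,"gripper":0.8},
    {"slide":[-0.1,-0.8,-0.4],"turn":0,"gripper":0.8},
    {"slide":[-0.1,-1,-0.4],"turn":0,"gripper":0.8},
  ],
)

```text
time_s: 51.72
tcp_pos: [0.4357, -0.1176, 0.3256]
eef_rot: [-180.0, -0.3, -10.5]
contact_force: [1.3, -1.0, 0.8]
gripper_width: 0.0699
gripper_force: 0.0
```

```bash
python3 - <<'E'
from h import *
s=cap('scene','s17.png');st()
t=cap('top','t17.png')
for f in('scene0.png','scene5.png','s17.png'):
    g=cv2.imread('pics/'+f,0);m=np.zeros_like(g);m[120:150,228:268]=(g<50)[120:150,228:268]
    n,l,S,ce=cv2.connectedComponentsWithStats(m);i=1+np.argmax(S[1:,4]);print(f,S[i],ce[i].round(2))
print(fit([s],.5275,-.121,[.033,.0295],.07),fit([s],.533,.03,[.033,.0295],.11))
print(fit([t],.53,-.121,[.033,.0295],.07),fit([t],.535,.035,[.033,.0295],.11))
for n in('scene','top'):print([(k,np.round(d['location'],3).tolist(),round(d['p'],2)) for k in('brush','glue','lever_grip') for d in optics.look_for(n,k)[:1]])
E
```

```text
{'time_s': 51.7667, 'joints': [10.4748, -4.4736, -16.4632, -0.0447, -77.7566, 69.0607], 'tcp_pos': [0.4362, -0.1141, 0.3241], 'eef_rot': [-179.8684, -0.2214, -10.4742], 'contact_force': [-0.1851, 3.5908, -0.4054], 'moment': [0.4727, -0.1091, 0.0213], 'gripper_force': 0.0, 'gripper_width': 0.0699}
scene0.png [239 131   9  11  65] [242.38 136.  ]
scene5.png [239 131   8  11  63] [242.37 136.06]
s17.png [240 131   8  11  61] [243.33 136.33]
(array([ 0.5277, -0.1208]), np.float64(166.7)) (array([0.5318, 0.0275]), np.float64(153.6))
(array([ 0.5386, -0.1232]), np.float64(135.1)) (array([0.5351, 0.0389]), np.float64(180.4))
[('brush', [0.633, -0.255, 0.156], 0.62), ('glue', [0.553, -0.413, 0.082], 0.6)]
[('brush', [0.626, -0.257, 0.081], 0.58), ('glue', [0.541, -0.424, 0.102], 0.95)]
```

The lever sits within about 3 mm of its original shut position, on the shut side. The pots are on the grille, the brush is in its stand and the glue bottle is standing. Handing in.

```bash
python3 -c "
from plant import order
print(order.close_job())"
```

```text
the job is handed in; nothing more can be done
None
```

The job is handed in: both pots present (short and tall) stand on the grille and were brushed shortest first with three full strokes each, the brush is back in its stand bristles down, the lever reads shut to within about 3 mm, and the glue bottle is still standing; the hand-in gave no verdict.

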